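# Push the shell-rinsing splash window up to its height pointer

## Task

Push the splash window of the shell-rinsing guard up with your fingertips from beneath its lip until the lip is level with the steel pointer plate clamped on the frame's post, then take your fingers away and leave the window standing there. Push only from beneath: do not pinch the lip or press on its rubber-covered top, and do not pick up or disturb the shell, the brush and the bowl nearby.

Things in the scene. Friction and masses are not known exactly. Their poses are not given: they have to be found in the camera images.
- guard: Fixed splash guard on the bench: two 30 mm square aluminium posts, 460 mm high, centred 215 mm left and right, with a top rail and flat feet. Origin on the bench midway between them; x points from front (robot's side) to back, y to the left post, z up. A steel sill panel 90 mm high stands at x = 5 to 11 mm between the posts. A dark counterweight behind the right post sinks as the window rises.
- sash (a joint): Height of the sliding window above its closed position, m: 0 closed, grows as the window rises straight up, 0.185 at the upper stop. Counterweighted, so about 2 to 7 N upward at the lip moves it, and it stays where it is left (friction, no coasting).
- lip_edge (a point): Middle of the lower front edge of the window's lip, a level steel plate 5 mm thick and 460 mm long (y) along the foot of the clear window (385 x 170 mm). It stands out to the front: its underside, free to push, reaches from here 40 mm back along +x. Axes as the guard's. This edge is 58 mm in front of the guard's origin and, closed, 100 mm above the bench; the bench below it is free.
- lip_top: The black rubber strip covering the top of the lip (450 x 34 x 4 mm, begins 4 mm behind the front edge); not to be pressed. It moves with the window; same origin and axes as lip_edge.
- mark (a point): Lower front inner corner of the level steel pointer plate (40 mm deep, 55 mm long, 9 mm thick like the lip with its rubber) on a dark clamp on the left post, 10 mm past the lip's left end. It never moves. The window is at its marked height when lip_edge is as high as this point: the two undersides are then level. Axes as the guard's.
- shell: A scallop shell, 100 mm across, 17 mm high, lying loose on the bench before the guard, left of the middle. Origin: centre of its underside.
- brush: A flat cleaning brush, 190 mm long, lying loose on the bench before the guard, right of the middle, handle towards the robot. Origin under its middle.
- bowl: A steel bowl, 124 mm across and 55 mm high, loose on the bench before the guard, left of the middle, nearer the robot than the shell. Origin: centre of its underside.

How it is judged (in metres and radians):
On the way:
1. the fingers push the window up from beneath its lip until it is less than 30 mm below the pointer (contact force between sash and the fingers above 0.5 N and z of lip_edge in the frame of mark above -0.03 m), for 0.1 s.
At the end, for the whole second after the job is handed in: The lip's underside stands within 10 mm above or below the pointer plate's underside, the window is at rest, and the shell, the brush and the bowl are within 20 mm of where they were (z of lip_edge in the frame of mark between -0.01 and 0.01 m and velocity of joint sash between -0.006 and 0.006 m/s and distance of each of shell, brush, bowl from where it was at the start of the episode below 0.02 m); the robot touches nothing.
It fails at once if the lip is pinched or pressed from above (more than 2 N from the robot on its rubber top) (contact force between lip_top and the fingers above 2 N or contact force between lip_top and the arm above 2 N).
It fails at once if the shell, the brush or the bowl is moved more than 20 mm or lifted (distance of any of shell, brush, bowl from where it was at the start of the episode above 0.02 m).
It also fails if it takes over 54 s, if anything falls off the work surface, if the arm or the gripper's body presses on something with over 40 N, if the wrist force passes 120 N, or if a joint passes its speed limit or range.

## Robot

A 6-joint arm with a two-finger parallel gripper is mounted at the origin on the work surface. World frame = base frame: x ahead of the robot, y to its left, z up, the work surface at z = 0. Lengths are in m, angles in degrees, forces in N, time in s.
With the tool pointing down it reaches from about 0.35 to 0.875 m from the base axis. Payload 4.2 kg.
Tool frame: the origin (TCP) lies between the finger pads; the fingertips stand 14 mm ahead of it and the grasp point (between the pads) lies 5 mm behind it (r.tcp_to_tips is the distance from the TCP to the fingertips, in m); y points along the fingers, x is the direction in which the jaws open and shut, and the axes are right-handed (so a half turn about y gives the same grasp; the last joint's range is limited). The gripper opens to 87 mm and grips with 3 to 60 N. Pads are 19 mm wide; open, the fingers measure 117 mm over their backs; the gripper's body (75 mm by 190 mm) begins 51 mm behind the grasp point.
Start: joints at [84.431, 22.042, 0.453, 0, -68.411, -14.817], TCP at [0.218, 0.586, 0.237] pointing down, gripper open.
Joint ranges: [-179.83, 179.83], [-69.29, 118.12], [-61.27, 80.66], [-181.25, 117.63], [-171.15, -9.14], [-177.46, 177.46]. Speed limits (degrees/s): [159.86, 159.86, 180, 180, 180, 180].

## Interface

Orientations are given as a 3x3 rotation matrix whose columns are the frame's x, y, z axes.
In Python, from station import sense, optics, ticket, r gives the robot as it stands.
- The arm moves only by the tool carry_out, never from a script. Its argument "steps" is a list that holds one entry, the list of rows, each a list of 6 numbers: the shift along the world's x, y, z in cm, then the turn, a rotation vector about the world's x, y, z in rad. A call has 1 to 20 rows; each row is the pose to reach, as a shift and turn from the pose commanded when the call began; what a row does not reach only later rows make up. A row lasts 1/8 s, in which the tool goes at most 62.5 mm and 10.7 degrees, less where a joint would pass 70% of its speed; a pose out of reach is approached as far as the arm can. A call with a gripper value outside its range is refused whole. "fingers" is the closure in counts, from 0 (fully open) to 255 (shut), set as the call begins (left out, the last holds). The fingers move at their own pace and stop on an object; the grip force is fixed at half the most. Time passes only in rows, so rows that repeat a pose let the fingers close. It gives the time, the measured TCP pose, the force and the opening at its end, in the units of the state.
- sense(): the state, without advancing time (a new reading comes with each control period).
- optics.capture(name): name is "scene" or "top"; returns a dict with "image" (384x512x3 uint8, red, green, blue), "fov_y" (degrees; the focal length in pixels is half the picture's height over the tangent of half this angle, whatever the lens; pixels are square), "cx", "cy" (the principal point, pixels), "rvec" (rotation vector, rad) and "tvec" (3), from world to camera coordinates, as OpenCV has them. Camera axes: x right, y down, z forward; pixel columns grow to the right and rows downward; lengths in m; the calibration is good to about 2 mm. A picture is of the moment at which its call begins. There is no depth.
- ticket.finish_job(): hands the job in, once; it reports no verdict.
The state is a dict: "time_s": time; "joints": joint angles; "joint_velocities": joint speeds; "effort": joint torques, N m; "tcp_pos": TCP position; "ee_rot": TCP orientation; "wrist_force": force on the tool from outside, world axes, zero at the start; "moment": the same for the moment, N m; "gripper_width": opening from 0.0 (shut) to 1.0 (fully open).
Only numpy, scipy, OpenCV 4.12 (cv2) and the standard library are available. Lean on these libraries where they do the work, as an engineer would, in place of code of your own. Each camera call takes 0.05 s, during which the arm holds its last target.

## Working session

There is one attempt and no reset: what is moved stays moved. The work goes in short steps, Python scripts to look and compute and a tool call to move; the robot and the scene stay as the last step left them, time stands still between calls to the robot, and variables do not carry over. Pictures are saved under pics/ and viewed, and the job is handed in when it is done.

Besides the shell and the picture viewer there is one more tool, called as name([rows], argument=value, ...), one row to a line, values as JSON. carry_out: Moves the arm, as the interface text tells. Its arguments: {"type":"object","properties":{"steps":{"type":"array","items":{"type":"array","items":{"type":"array","items":{"type":"number"}}}},"fingers":{"type":"number"}},"required":["steps"]}

```bash
mkdir -p pics
python3 - <<'E'
from station import sense, optics, r
import cv2
s=sense();print(s['time_s'],s['tcp_pos'],s['ee_rot'],s['wrist_force'],s['gripper_width'],r.tcp_to_tips)
for n in('scene','top'):
    c=optics.capture(n);print(n,c['fov_y'],c['cx'],c['cy'],c['rvec'],c['tvec'])
    cv2.imwrite(f'pics/{n}0.png',c['image'][:,:,::-1])
    cv2.imwrite(f'pics/{n}0b.png',cv2.resize(c['image'][:,:,::-1],(800,600),interpolation=cv2.INTER_CUBIC))
E
```

```text
0.0 [0.21749311 0.58533774 0.23544052] [[-3.48510454e-01 -6.77602424e-04  9.37304648e-01]
 [-9.37302321e-01 -2.09094251e-03 -3.48511101e-01]
 [ 2.19600210e-03 -9.99997584e-01  9.35970009e-05]] [-0.05518357 -0.63661324 -0.10062294] 0.9975629359057314 0.014
scene 47.41846231281655 257.6198047088698 187.75837023771163 [ 0.46063215  2.89633254 -0.88132485] [ 0.53128704 -0.1018236   1.30594607]
top 47.35842189876401 253.02379445931155 190.61868461489289 [ 2.16750977 -2.19260501  0.13773627] [0.03394566 0.60638456 1.1436681 ]
```

View pics/scene0b.png

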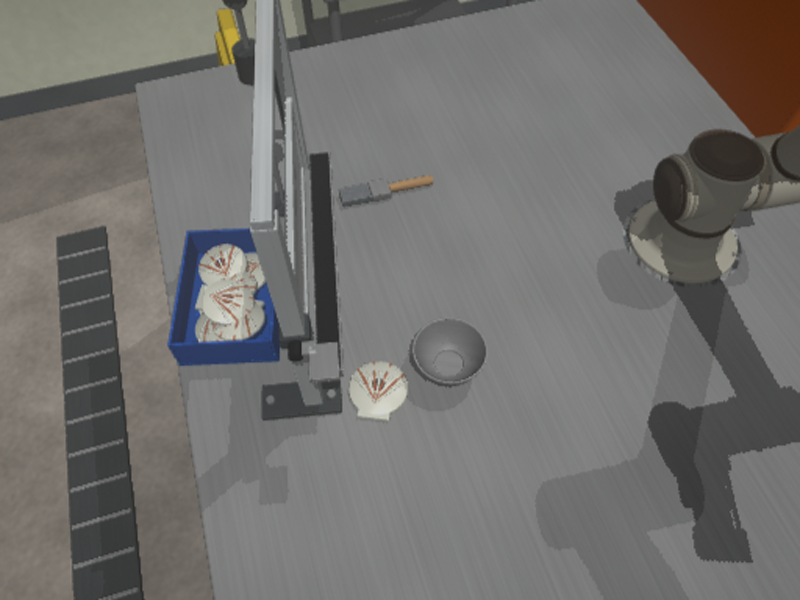

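View pics/top0b.png

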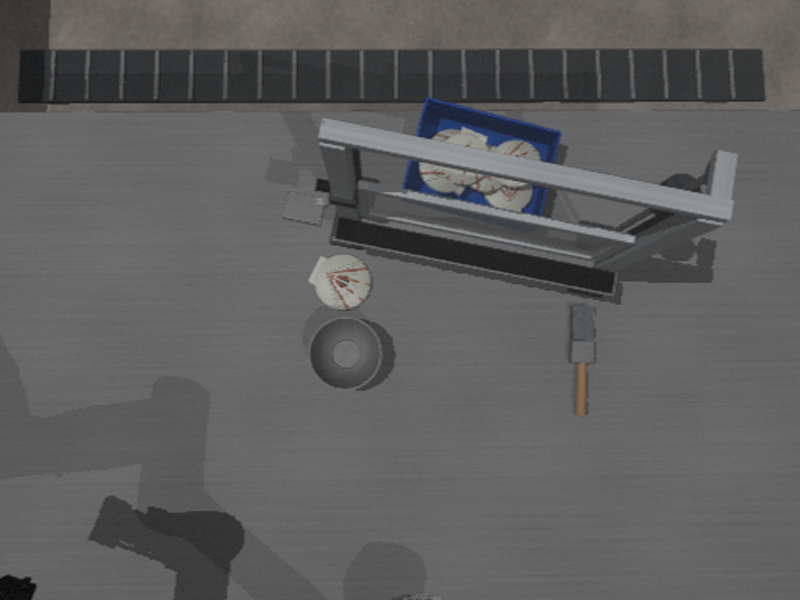

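The scene view shows the guard from its left end, with the lip, the pointer plate near (323,360), the shell at (378,390), the bowl at (448,352) and the brush at (385,190). The top view shows the black rubber running from (335,230) to (615,283) and the pointer plate near (303,207). Next I'll enlarge both.

Run:
```python
import cv2
def crop(n,x0,y0,x1,y1,k,o):
    im=cv2.imread(f'pics/{n}0.png')[y0:y1,x0:x1]
    im=cv2.resize(im,None,fx=k,fy=k,interpolation=cv2.INTER_CUBIC)
    for i in range(0,x1-x0,10):
        cv2.putText(im,str(x0+i),(i*k,10),0,.35,(0,255,255),1);cv2.line(im,(i*k,12),(i*k,16),(0,255,255),1)
    for i in range(0,y1-y0,10):
        cv2.putText(im,str(y0+i),(0,i*k+4),0,.35,(0,255,255),1)
    cv2.imwrite(o,im)
crop('scene',160,80,240,280,3,'pics/c0.png')
crop('scene',155,200,255,275,8,'pics/c1.png')
crop('top',170,100,270,175,8,'pics/c2.png')
crop('top',340,130,440,205,8,'pics/c3.png')
```

```text
(no output)
```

View pics/c1.png

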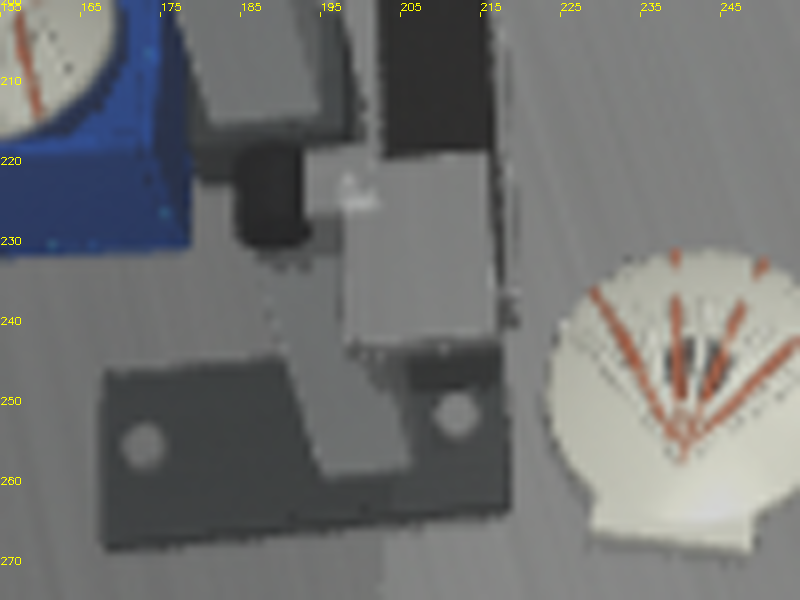

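View pics/c2.png

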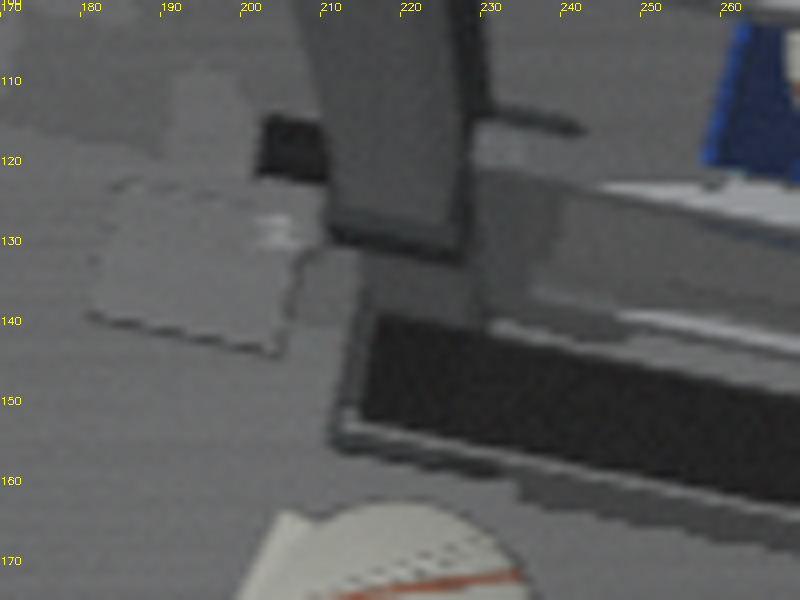

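View pics/c3.png

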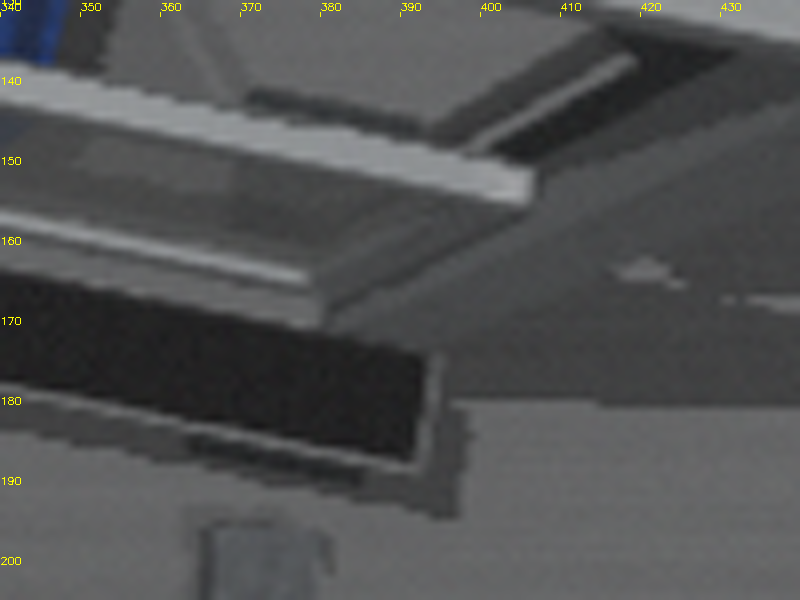

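View pics/c0.png

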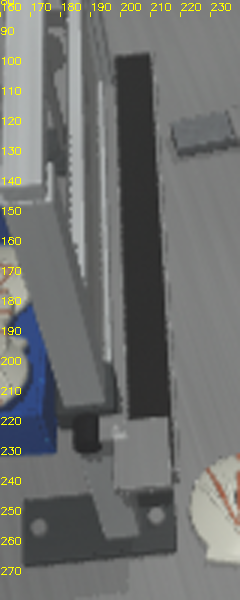

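```bash
cat > h.py <<'E'
import numpy as np, cv2
from scipy.optimize import least_squares
C={'scene':(47.41846231281655,257.6198047088698,187.75837023771163,[0.46063215,2.89633254,-0.88132485],[0.53128704,-0.1018236,1.30594607]),
'top':(47.35842189876401,253.02379445931155,190.61868461489289,[2.16750977,-2.19260501,0.13773627],[0.03394566,0.60638456,1.1436681])}
def K(c):
    f=192/np.tan(np.radians(c[0]/2));return np.array([[f,0,c[1]],[0,f,c[2]],[0,0,1.]])
def proj(n,P):
    c=C[n];return cv2.projectPoints(np.array(P,float).reshape(-1,3),np.array(c[3]),np.array(c[4]),K(c),None)[0][:,0]
def atz(n,uv,z):
    c=C[n];R=cv2.Rodrigues(np.array(c[3]))[0];o=-R.T@np.array(c[4]);d=R.T@np.linalg.inv(K(c))@np.array([*uv,1.])
    return o+d*(z-o[2])/d[2]
def tri(a,b):
    f=lambda P:np.r_[proj('scene',P)[0]-a,proj('top',P)[0]-b]
    s=least_squares(f,[.6,.1,.2]);return s.x,s.fun
def G(p,P): # guard pose x,y,yaw
    P=np.array(P,float).reshape(-1,3);c,s=np.cos(p[2]),np.sin(p[2])
    return np.c_[p[0]+c*P[:,0]-s*P[:,1],p[1]+s*P[:,0]+c*P[:,1],P[:,2]]
E
python3 - <<'E'
from h import *
for z in(.105,.109,.2):
    a=atz('top',(213,152.5),z);b=atz('top',(392.5,188.5),z);print(z,a,b,np.linalg.norm(a-b))
print('LF',tri((217,241.5),(181.5,138.5)));print('inner F',tri((215.7,218.7),(204.5,143)))
# joint fit: x,y,yaw,markz(underside),sash
obs=[('top',(213,152.7),(-.058,.230,'l',.005)),('top',(392.5,188.5),(-.058,-.230,'l',.005)),
('top',(214.5,151.8),(-.054,.225,'l',.009)),('top',(392,187),(-.054,-.225,'l',.009)),
('top',(204.5,143),(-.058,.240,'m',.009)),('top',(181.5,138.5),(-.058,.295,'m',.009)),
('scene',(217,241.5),(-.058,.295,'m',.009)),('scene',(198,242.5),(-.018,.295,'m',.009)),('scene',(215.7,218.7),(-.058,.240,'m',.009)),
('scene',(207,98.5),(-.054,-.225,'l',.009)),('scene',(196.5,99),(-.020,-.225,'l',.009)),
('top',(185,123),(-.018,.295,'m',.009))]
def res(p):
    o=[]
    for n,uv,(x,y,k,dz) in obs:
        z=(.1+p[4] if k=='l' else p[3])+dz
        o+=list(proj(n,G(p,[x,y,z]))[0]-uv)
    return np.array(o)
s=least_squares(res,[.7,0,0,.2,0]);print(s.x,np.degrees(s.x[2]));print(s.fun.reshape(-1,2).round(1))
p=s.x
print('lip mid',G(p,[-.058,0,.1+p[4]]),'mark',G(p,[-.058,.24,p[3]]))
print('feet',[ (n,proj(n,G(p,[-.058,.295,.0])))for n in C])
k=800/512
for nm,n,uv,z in[('shell','top',(342,282),.01),('bowl','top',(345,352),.05),('brushhead','top',(583,305),.015),('brushend','top',(581,415),.01),('shell','scene',(378,388),.01),('bowl','scene',(448,350),.05),('brushend','scene',(433,180),.01)]:
    print(nm,n,atz(n,np.array(uv)/k,z).round(3))
E
```

```text
0.105 [0.69705581 0.12879766 0.105     ] [ 0.60086538 -0.32447823  0.105     ] 0.46336986463454416
0.109 [0.69628739 0.12853032 0.109     ] [ 0.60044879 -0.32308761  0.109     ] 0.4616749851888968
0.2 [0.67880577 0.12244838 0.2       ] [ 0.5909715  -0.29145099  0.2       ] 0.4231164778004195
LF (array([0.70656157, 0.19223362, 0.22213419]), array([-0.29473417, -0.04268863, -0.1199842 ,  0.30295538]))
inner F (array([0.69537403, 0.14015697, 0.22431198]), array([-0.29285883, -0.04343237, -0.11467336,  0.29204968]))
[ 0.70353322 -0.10809565 -0.20207013  0.21401942  0.01161064] -11.57776569137771
[[-0.3  0.6]
 [ 0.5 -0.4]
 [ 0.3  0. ]
 [-0.2 -1. ]
 [ 0.6  0.6]
 [-0.3  0.5]
 [ 0.  -0.2]
 [-0.4  0.8]
 [-0.2 -0.4]
 [ 1.4 -0.2]
 [ 0.2  0.3]
 [-0.2 -1. ]]
lip mid [[ 0.64671333 -0.09645518  0.11161064]] mark [[0.6948808  0.13866159 0.21401942]]
feet [('scene', array([[224.94837185, 281.89419782]])), ('top', array([[192.46529287, 156.69702563]]))]
shell top [0.638 0.119 0.01 ]
bowl top [0.515 0.113 0.05 ]
brushhead top [ 0.592 -0.302  0.015]
brushend top [ 0.402 -0.292  0.01 ]
shell scene [0.64  0.122 0.01 ]
bowl scene [0.515 0.111 0.05 ]
brushend scene [ 0.4   -0.288  0.01 ]
```

carry_out([
  [[1.2, -4.1, 0.4, 0, 0, -0.18], [2.4, -8.2, 0.8, 0, 0, -0.36], [3.6, -12.3, 1.2, 0, 0, -0.54], [4.8, -16.4, 1.6, 0, 0, -0.72], [6.0, -20.5, 2.0, 0, 0, -0.9], [7.2, -24.6, 2.4, 0, 0, -1.08], [8.4, -28.7, 2.8, 0, 0, -1.26], [9.6, -32.8, 3.2, 0, 0, -1.44], [10.8, -36.9, 3.6, 0, 0, -1.62], [12.0, -41.0, 4.0, 0, 0, -1.8], [13.2, -45.1, 4.4, 0, 0, -1.98], [14.4, -49.2, 4.8, 0, 0, -2.16], [15.6, -53.3, 5.2, 0, 0, -2.34], [16.8, -57.4, 5.6, 0, 0, -2.52], [18.0, -61.5, 6.0, 0, 0, -2.7], [19.2, -64.5, 6.4, 0, 0, -2.88], [20.0, -66.0, 6.5, 0, 0, -2.96], [20.0, -66.0, 6.5, 0, 0, -2.96]],
], fingers=255)

```text
time_s: 2.35
tcp_pos: [0.4176, -0.0749, 0.301]
ee_rot: [[0.175, -0.001, -0.985], [0.985, 0.0, 0.175], [-0.0, -1.0, 0.001]]
wrist_force: [0.2, 0.9, -0.1]
gripper_width: 0.006
```

Run:
```python
from station import sense
import numpy as np
s=sense()
for k in('time_s','joints','tcp_pos','ee_rot','wrist_force','gripper_width'):print(k,np.round(s[k],3))
from scipy.spatial.transform import Rotation as Ro
R0=np.array(s['ee_rot'])
for th in(0,10,20,30):
    t,p=np.radians(th),np.radians(-10)
    y=np.array([np.cos(t)*np.cos(p),np.cos(t)*np.sin(p),-np.sin(t)]);x=np.array([-np.sin(p),np.cos(p),0]);z=np.cross(x,y)
    print(th,Ro.from_matrix(np.c_[x,y,z]@R0.T).as_rotvec())
```

```text
time_s 2.35
joints [ 1.1951e+01 -7.2900e-01 -1.8957e+01 -1.8000e-02 -7.1843e+01 -1.1202e+02]
tcp_pos [ 0.418 -0.075  0.301]
ee_rot [[ 0.175 -0.001 -0.985]
 [ 0.985  0.     0.175]
 [-0.    -1.     0.001]]
wrist_force [ 0.168  0.879 -0.118]
gripper_width 0.006
0 [-2.73862531e-01 -1.54800890e+00  1.17891832e-03]
10 [-2.43433484e-01 -1.37614902e+00  1.22448082e-03]
20 [-0.21300555 -1.20428894  0.00126187]
30 [-0.18257869 -1.03242867  0.00129146]
```

Run:
```python
from station import optics
import cv2
for n in('scene','top'):
    c=optics.capture(n);cv2.imwrite(f'pics/{n}1.png',cv2.resize(c['image'][:,:,::-1],(800,600),interpolation=cv2.INTER_CUBIC))
```

```text
(no output)
```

View pics/scene1.png

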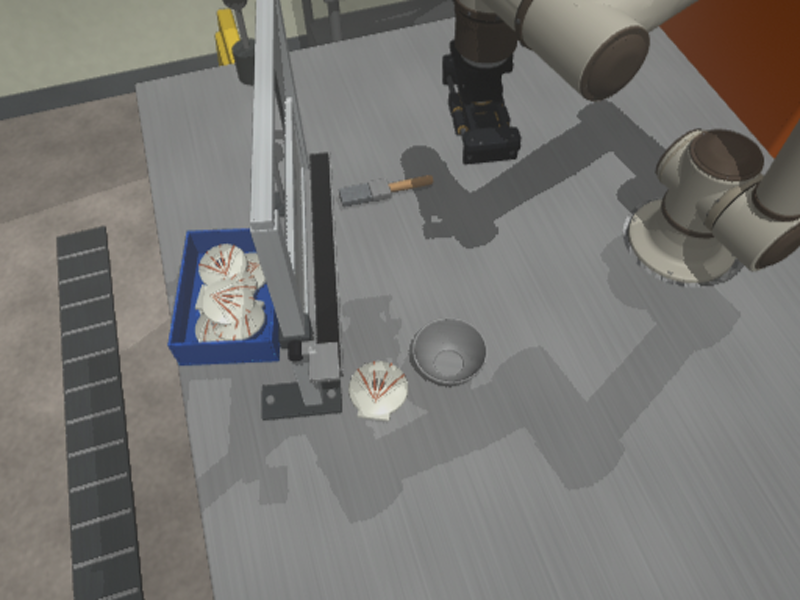

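View pics/top1.png

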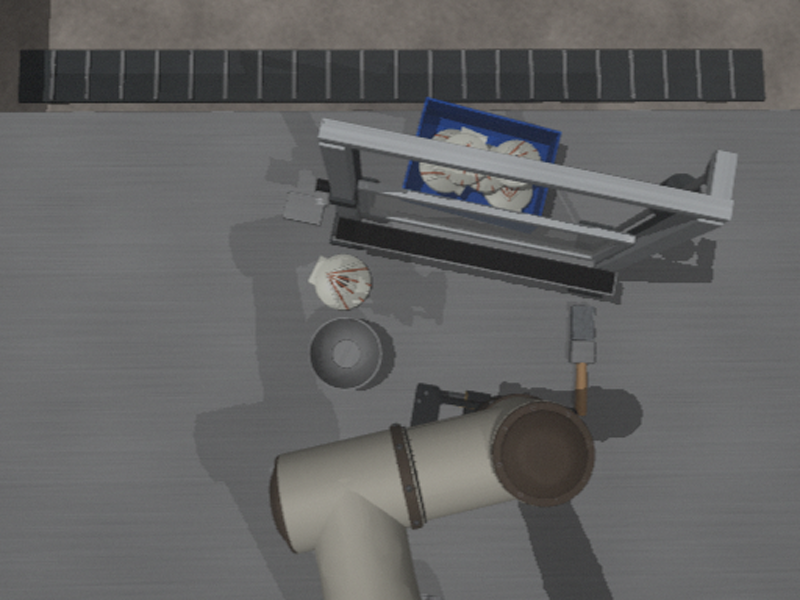

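The pictures show the scene undisturbed. The arm has a lateral wrist offset: the forearm ends near (345,500) in the top view, and the cross tube runs to the tool at (545,455). I'll make a small test tilt to identify the kinematics.

carry_out([
  [[0, 0, 2, -0.1, -0.1, 0], [0, 0, 4, -0.25, -0.2, 0], [0, 0, 5, -0.4, -0.3, 0], [0, 0, 5, -0.5, -0.4, 0], [0, 0, 5, -0.5, -0.4, 0]],
])

```text
time_s: 3.08
tcp_pos: [0.4155, -0.074, 0.3495]
ee_rot: [[0.249, 0.372, -0.894], [0.883, -0.467, 0.052], [-0.398, -0.802, -0.445]]
wrist_force: [0.1, 0.3, 0.0]
gripper_width: 0.003
```

Run:
```python
from station import sense
import numpy as np
s=sense()
for k in('time_s','joints','joint_velocities','tcp_pos','ee_rot'):print(k,np.round(s[k],5).tolist())
```

```text
time_s 3.075
joints [33.82065, -12.96834, -44.15308, 42.00335, -62.744, -154.67693]
joint_velocities [-2.18645, 1.4629, 7.29194, -3.20767, -0.39629, 2.78569]
tcp_pos [0.41549, -0.07399, 0.34953]
ee_rot [[0.24922, 0.37242, -0.89397], [0.88299, -0.46653, 0.05181], [-0.39777, -0.80228, -0.44511]]
```

```bash
cat > fk.py <<'E'
import numpy as np
from scipy.spatial.transform import Rotation as Ro
from scipy.optimize import least_squares
def rot(a,d):return Ro.from_euler(a,d,degrees=True).as_matrix()
# tool const C: columns tool x,y,z in the local frame where tool dir is +x ; j=0: 
C=np.array([[0,1,0],[0,0,-1.],[-1,0,0]])
def chain(q,P,s4=-1):
    h,a,L2,L3,e,d5,d6=P
    A=rot('z',q[0]);B=A@rot('y',q[1]);F=A@rot('y',q[1]-q[2]);W=F@rot('x',s4*q[3]);T=W@rot('y',-q[4])
    p0=A@[a,0,h];p1=p0+B@[0,0,L2];p2=p1+F@[L3,0,e];p3=p2+W@[0,-d5,0];p4=p3+T@[d6,0,0]
    return [p0,p1,p2,p3,p4],T@rot('x',-q[5])@C
D=[([84.431,22.042,.453,0,-68.411,-14.817],[.21749,.58534,.23544],[[-.34851,-.00068,.9373],[-.9373,-.00209,-.34851],[.0022,-1,.0001]]),
([11.951,-.729,-18.957,-.018,-71.843,-112.02],[.4176,-.0749,.301],[[.175,-.001,-.985],[.985,0,.175],[0,-1,.001]]),
([33.82065,-12.96834,-44.15308,42.00335,-62.744,-154.67693],[.41549,-.07399,.34953],[[0.24922,0.37242,-0.89397],[0.88299,-0.46653,0.05181],[-0.39777,-0.80228,-0.44511]])]
E
python3 - <<'E'
from fk import *
for s4 in(-1,1):
    f=lambda P:np.concatenate([chain(q,np.r_[P[0],0,P[1:3],0,P[3:]],s4)[0][-1]-p for q,p,R in D])
    s=least_squares(f,[.15,.5,.5,.15,.2]);print(s4,s.x.round(4),np.abs(s.fun).max())
    for q,p,R in D: print(np.round(chain(q,np.r_[s.x[0],0,s.x[1:3],0,s.x[3:]],s4)[1].T@np.array(R),2).tolist())
E
```

```text
-1 [0.1609 0.5643 0.4216 0.1598 0.2926] 0.0007445465792103867
[[1.0, 0.0, 0.0], [-0.0, 1.0, -0.0], [-0.0, 0.0, 1.0]]
[[1.0, 0.0, -0.0], [-0.0, 1.0, 0.0], [0.0, -0.0, 1.0]]
[[1.0, 0.0, 0.0], [-0.0, 1.0, -0.0], [0.0, 0.0, 1.0]]
1 [-0.1009  0.4023  0.4603  0.1223 -0.2294] 0.1826180542074366
[[1.0, 0.0, 0.0], [-0.0, 1.0, -0.0], [-0.0, 0.0, 1.0]]
[[1.0, 0.0, 0.0], [-0.0, 1.0, 0.0], [-0.0, -0.0, 1.0]]
[[0.68, -0.05, -0.73], [0.71, 0.29, 0.64], [0.18, -0.96, 0.23]]
```

```bash
cat >> fk.py <<'E'
P=np.array([.1609,0,.5643,.4216,0,.1598,.2926])
LO=np.array([-179.8,-69.3,-61.3,-181.25,-171.15,-177.46]);HI=np.array([179.8,118.1,80.7,117.6,-9.14,177.46])
def tgtR(psi,th,flip=0,roll=0):
    t,p=np.radians(th),np.radians(psi)
    y=np.array([np.cos(t)*np.cos(p),np.cos(t)*np.sin(p),-np.sin(t)]);x=np.array([-np.sin(p),np.cos(p),0])
    if flip:x=-x
    R=np.c_[x,y,np.cross(x,y)]
    return R
def ik(p,R,q0):
    def f(q):
        c,Rq=chain(q,P);return np.r_[(c[-1]-p)*10,Ro.from_matrix(Rq@R.T).as_rotvec()*3]
    s=least_squares(f,np.clip(q0,LO+.3,HI-.3),bounds=(LO,HI),x_scale=30.)
    return s.x,np.abs(s.fun).max()
E
cat > s.py <<'E'
from fk import *
rng=np.random.default_rng(0)
edge=np.array([.642,-.12])
for th in(10,20):
  for psi in(-60,-40,-20,-10,0,10,20,40):
    d=np.array([np.cos(np.radians(psi)),np.sin(np.radians(psi))])
    p=np.r_[edge+.008*d,.085]
    seen=[]
    for flip in(0,1):
      for k in range(12):
        q,e=ik(p,tgtR(psi,th,flip),rng.uniform(LO,HI))
        if e<1e-3 and not any(np.abs(q-o).max()<2 for o in seen):
            seen.append(q);c=chain(q,P)[0]
            if min(x[2] for x in c[1:4])>.1: print(th,psi,flip,q.round(0),'elb',c[1].round(2),'w',c[2].round(2),c[3].round(2))
E
python3 s.py
```

```text
10 -60 0 [  6.  44. -49. 114. -81.  87.] elb [0.39 0.04 0.57] w [0.36 0.04 0.14] [0.5  0.12 0.14]
10 -60 1 [  6.  44. -49. 114. -81. -93.] elb [0.39 0.04 0.57] w [0.36 0.04 0.14] [0.5  0.12 0.14]
10 -20 0 [ -28.   46.  -49. -172.  -85.   91.] elb [ 0.36 -0.19  0.55] w [ 0.32 -0.17  0.13] [ 0.38 -0.02  0.14]
10 -20 1 [ -28.   46.  -49. -172.  -85.  -89.] elb [ 0.36 -0.19  0.55] w [ 0.32 -0.17  0.13] [ 0.38 -0.02  0.14]
10 -10 0 [ -34.   45.  -44. -156.  -79.   90.] elb [ 0.33 -0.22  0.56] w [ 0.34 -0.23  0.14] [ 0.37 -0.07  0.14]
10 -10 1 [ -34.   45.  -44. -156.  -79.  -90.] elb [ 0.33 -0.22  0.56] w [ 0.34 -0.23  0.14] [ 0.37 -0.07  0.14]
10 0 0 [ -37.   44.  -37. -141.  -73.   84.] elb [ 0.31 -0.24  0.57] w [ 0.36 -0.28  0.15] [ 0.36 -0.12  0.14]
10 0 1 [ -37.   44.  -37. -141.  -73.  -96.] elb [ 0.31 -0.24  0.57] w [ 0.36 -0.28  0.15] [ 0.36 -0.12  0.14]
10 10 0 [ -39.   43.  -29. -127.  -69.   76.] elb [ 0.3  -0.24  0.58] w [ 0.4  -0.32  0.17] [ 0.37 -0.17  0.14]
10 10 1 [ -39.   43.  -29. -127.  -69. -104.] elb [ 0.3  -0.24  0.58] w [ 0.4  -0.32  0.17] [ 0.37 -0.17  0.14]
10 20 
[... 1271 characters left out ...]
9 -0.27  0.22] [ 0.38 -0.12  0.19]
20 10 0 [ -36.   35.  -27. -122.  -52.   65.] elb [ 0.27 -0.19  0.62] w [ 0.43 -0.3   0.25] [ 0.38 -0.17  0.19]
20 10 1 [ -36.   35.  -27. -122.  -52. -115.] elb [ 0.27 -0.19  0.62] w [ 0.43 -0.3   0.25] [ 0.38 -0.17  0.19]
20 20 0 [ -35.   36.  -20. -108.  -54.   55.] elb [ 0.27 -0.19  0.62] w [ 0.47 -0.32  0.27] [ 0.39 -0.21  0.19]
20 20 1 [ -35.   36.  -20. -108.  -54. -125.] elb [ 0.27 -0.19  0.62] w [ 0.47 -0.32  0.27] [ 0.39 -0.21  0.19]
20 40 0 [-33.  39.  -8. -88. -64.  43.] elb [ 0.3  -0.19  0.6 ] w [ 0.54 -0.35  0.29] [ 0.44 -0.29  0.19]
20 40 1 [ -33.   39.   -8.  -88.  -64. -137.] elb [ 0.3  -0.19  0.6 ] w [ 0.54 -0.35  0.29] [ 0.44 -0.29  0.19]
```

```bash
cat > path.py <<'E'
from fk import *
q0=np.array(D[2][0])
qs,e=ik(np.array([.50,-.12,.20]),tgtR(0,15,1),np.array([-36,20,-50,-138,-60,-100]));print(qs.round(1),e)
qc,e=ik(np.array([.65,-.12,.07]),tgtR(0,15,1),qs);print('contact',qc.round(1),e)
qt,e=ik(np.array([.65,-.12,.22]),tgtR(0,15,1),qs);print('top',qt.round(1),e)
N=26
R0=np.array(D[2][2]);Rp=R0
for k in range(1,N+1):
    q=q0+(qs-q0)*k/N;c,R=chain(q,P)
    step=np.degrees(np.linalg.norm(Ro.from_matrix(R@Rp.T).as_rotvec()));Rp=R
    print(k,c[-1].round(3),R[:,1].round(2),'w',c[2].round(2),c[3].round(2),'rv',Ro.from_matrix(R@R0.T).as_rotvec().round(2),round(step,1))
E
python3 path.py
```

```text
[ -48.    14.   -45.1 -120.5  -56.4 -117.2] 4.395279776085097e-13
contact [ -36.7   42.2  -36.  -140.6  -65.7  -97.7] 2.8395757967203394e-10
top [ -33.3   19.3  -29.2 -129.3  -43.2 -122. ] 3.608224830031759e-15
1 [ 0.394 -0.093  0.317] [ 0.27 -0.44 -0.86] w [0.21 0.12 0.49] [0.32 0.04 0.57] rv [ 0.06  0.07 -0.09] 7.6
2 [ 0.37  -0.108  0.286] [ 0.17 -0.4  -0.9 ] w [0.22 0.11 0.48] [0.32 0.01 0.55] rv [ 0.13  0.14 -0.18] 7.6
3 [ 0.345 -0.117  0.257] [ 0.08 -0.35 -0.93] w [0.23 0.1  0.48] [ 0.32 -0.02  0.53] rv [ 0.21  0.21 -0.27] 7.6
4 [ 0.319 -0.121  0.231] [-0.   -0.28 -0.96] w [0.24 0.09 0.47] [ 0.32 -0.04  0.51] rv [ 0.28  0.27 -0.36] 7.6
5 [ 0.293 -0.12   0.207] [-0.07 -0.2  -0.98] w [0.25 0.08 0.47] [ 0.31 -0.06  0.49] rv [ 0.37  0.32 -0.45] 7.6
6 [ 0.269 -0.114  0.185] [-0.13 -0.11 -0.99] w [0.26 0.07 0.46] [ 0.31 -0.08  0.47] rv [ 0.45  0.36 -0.54] 7.6
7 [ 0.247 -0.104  0.167] [-0.17 -0.01 -0.99] w [0.27 0.06 0.46] [ 0.3  -0.1   0.45] rv [ 0.55  0.4  -0.63] 7.6
8 [ 0.228 -0.089  0.151] [-0.19  0.09 -0.98] w [0.27 0.04 0.45] [ 0.28 -0.12  0.44] rv [ 0.64  0.43 -0.72] 7.7
9 [ 0.2
[... 1322 characters left out ...]
94  0.06 -1.7 ] 8.2
21 [0.382 0.049 0.156] [ 0.71  0.55 -0.44] w [ 0.28 -0.18  0.38] [ 0.17 -0.11  0.28] rv [ 2.04 -0.05 -1.77] 8.3
22 [0.411 0.027 0.165] [ 0.79  0.47 -0.39] w [ 0.28 -0.2   0.37] [ 0.18 -0.11  0.28] rv [ 2.14 -0.16 -1.83] 8.3
23 [ 0.439 -0.001  0.174] [ 0.86  0.37 -0.35] w [ 0.27 -0.21  0.37] [ 0.19 -0.11  0.28] rv [ 2.23 -0.29 -1.89] 8.4
24 [ 0.464 -0.035  0.184] [ 0.91  0.25 -0.32] w [ 0.26 -0.23  0.36] [ 0.2  -0.11  0.28] rv [ 2.32 -0.43 -1.95] 8.4
25 [ 0.484 -0.075  0.192] [ 0.95  0.13 -0.29] w [ 0.25 -0.25  0.35] [ 0.21 -0.11  0.28] rv [-2.34  0.58  1.95] 8.4
26 [ 0.5  -0.12  0.2 ] [ 0.97 -0.   -0.26] w [ 0.24 -0.26  0.35] [ 0.22 -0.12  0.28] rv [-2.24  0.69  1.86] 8.5
```

```bash
cat > path.py <<'E'
from fk import *
q0=np.array(D[2][0])
qs,e=ik(np.array([.55,-.12,.16]),tgtR(0,15,1),np.array([-36,20,-50,-138,-60,-100]));print(qs.round(1),e)
W=[q0,np.array([0,5,-42,-45,-60,-125.]),qs];n=[13,11]
R0=np.array(D[2][2]);Rp=R0;k=0;p0=np.array([.4176,-.0749,.351]);pp=p0;prev=None
for a,b,m in zip(W,W[1:],n):
  for i in range(1,m+1):
    k+=1;q=a+(b-a)*i/m;c,R=chain(q,P)
    step=np.degrees(np.linalg.norm(Ro.from_matrix(R@Rp.T).as_rotvec()));Rp=R
    rv=Ro.from_matrix(R@R0.T).as_rotvec()
    if prev is not None and rv@prev<0: rv*=1-2*np.pi/np.linalg.norm(rv)
    prev=rv
    print(k,((c[-1]-p0)*100).round(1),rv.round(2),c[-1].round(3),R[:,1].round(2),'w',c[2].round(2),c[3].round(2),round(step,1),round(np.linalg.norm(c[-1]-pp)*1e3));pp=c[-1]
E
python3 path.py
```

```text
[ -44.3   24.7  -43.8 -129.1  -60.4 -107.1] 2.220446049250313e-15
1 [-2.2 -1.3 -3.6] [ 0.06  0.09 -0.07] [ 0.396 -0.088  0.315] [ 0.27 -0.44 -0.86] w [0.21 0.13 0.49] [0.32 0.04 0.57] 7.4 45
2 [-4.5 -2.3 -6.9] [ 0.13  0.17 -0.14] [ 0.373 -0.098  0.282] [ 0.16 -0.39 -0.9 ] w [0.22 0.12 0.48] [0.32 0.02 0.55] 7.4 41
3 [-6.9 -2.7 -9.9] [ 0.21  0.25 -0.22] [ 0.349 -0.102  0.252] [ 0.07 -0.33 -0.94] w [0.23 0.11 0.48] [ 0.33 -0.    0.53] 7.3 39
4 [ -9.3  -2.7 -12.7] [ 0.29  0.31 -0.29] [ 0.324 -0.101  0.224] [-0.02 -0.26 -0.97] w [0.25 0.11 0.47] [ 0.33 -0.03  0.51] 7.3 37
5 [-11.7  -2.1 -15.2] [ 0.37  0.38 -0.36] [ 0.3   -0.096  0.199] [-0.09 -0.18 -0.98] w [0.26 0.1  0.47] [ 0.33 -0.04  0.49] 7.3 35
6 [-14.   -1.1 -17.4] [ 0.46  0.43 -0.43] [ 0.277 -0.086  0.177] [-0.16 -0.08 -0.98] w [0.27 0.09 0.46] [ 0.32 -0.06  0.46] 7.3 33
7 [-16.1   0.4 -19.3] [ 0.56  0.48 -0.5 ] [ 0.257 -0.071  0.158] [-0.2   0.02 -0.98] w [0.28 0.08 0.45] [ 0.32 -0.08  0.44] 7.3 31
8 [-17.8   2.2 -20.9] [ 0.66  0.51 -0.57] [ 0.24  -0.053  0.142] [-0.23  0.13 -0.96] w [0.29 0.07 0.45] [ 0.31 -0.09  0.42] 7.3 30
9
[... 1417 characters left out ...]
] [ 0.22 -0.09  0.26] 10.5 43
20 [  1.4  15.5 -20.5] [ 2.11 -0.   -1.69] [0.432 0.08  0.146] [ 0.72  0.59 -0.37] w [ 0.33 -0.18  0.33] [ 0.22 -0.09  0.25] 10.5 48
21 [  5.3  12.  -19.9] [ 2.22 -0.16 -1.79] [0.47  0.045 0.152] [ 0.82  0.47 -0.33] w [ 0.32 -0.2   0.32] [ 0.23 -0.09  0.25] 10.6 53
22 [  8.6   7.4 -19.4] [ 2.32 -0.34 -1.88] [ 0.504 -0.001  0.157] [ 0.9   0.33 -0.3 ] w [ 0.31 -0.23  0.31] [ 0.24 -0.1   0.24] 10.7 57
23 [ 11.4   1.8 -19.1] [ 2.4  -0.54 -1.97] [ 0.531 -0.057  0.16 ] [ 0.95  0.17 -0.27] w [ 0.3  -0.25  0.29] [ 0.25 -0.11  0.24] 10.8 62
24 [ 13.2  -4.5 -19.1] [ 2.47 -0.76 -2.04] [ 0.55 -0.12  0.16] [ 0.97 -0.   -0.26] w [ 0.28 -0.27  0.28] [ 0.27 -0.12  0.24] 10.8 66
```

```bash
cat > path2.py <<'E'
from fk import *
q0=np.array(D[2][0])
pe=np.array([.55,-.12,.20])
qs,e=ik(pe,tgtR(0,15,1),np.array([-36,20,-50,-138,-60,-100]))
Wq=[q0,np.array([0,5,-42,-45,-60,-125.]),qs];n=[11,13]
R0=np.array(D[2][2]);p0=np.array([.4176,-.0749,.351])
# position waypoints by row
kp=[0,6,12,18,24];xp=np.array([p0,[.43,-.07,.33],[.42,.0,.31],[.46,-.02,.27],pe])
k=0;Rp=R0;pp=p0;prev=None;qk=q0
for a,b,m in zip(Wq,Wq[1:],n):
  for i in range(1,m+1):
    k+=1;R=chain(a+(b-a)*i/m,P)[1];p=np.array([np.interp(k,kp,xp[:,j]) for j in range(3)])
    qn,e=ik(p,R,qk);c,_=chain(qn,P)
    step=np.degrees(np.linalg.norm(Ro.from_matrix(R@Rp.T).as_rotvec()));Rp=R
    rv=Ro.from_matrix(R@R0.T).as_rotvec()
    if prev is not None and rv@prev<0: rv*=1-2*np.pi/np.linalg.norm(rv)
    prev=rv
    print(k,((p-p0)*100).round(1).tolist(),rv.round(2).tolist(),'|',R[:,1].round(2),qn.round(0),'dq',round(np.abs(qn-qk).max()),'e',round(e,3),'elb',c[1].round(2),'w',c[2].round(2),c[3].round(2),round(step,1));qk=qn
E
python3 path2.py
```

```text
1 [0.2, 0.1, -0.4] [0.07, 0.1, -0.08] | [ 0.25 -0.43 -0.87] [  31.   -9.  -36.   33.  -67. -149.] dq 9 e 0.0 elb [-0.08 -0.05  0.72] w [0.24 0.15 0.52] [0.35 0.05 0.6 ] 8.7
2 [0.4, 0.2, -0.7] [0.16, 0.2, -0.17] | [ 0.13 -0.37 -0.92] [  28.   -6.  -29.   24.  -72. -144.] dq 8 e 0.0 elb [-0.05 -0.03  0.72] w [0.29 0.15 0.55] [0.38 0.04 0.61] 8.7
3 [0.6, 0.2, -1.0] [0.25, 0.28, -0.25] | [ 0.02 -0.3  -0.96] [  23.   -2.  -23.   17.  -76. -141.] dq 8 e 0.0 elb [-0.02 -0.01  0.72] w [0.34 0.15 0.58] [0.42 0.01 0.62] 8.7
4 [0.8, 0.3, -1.4] [0.35, 0.36, -0.34] | [-0.07 -0.2  -0.98] [  19.    1.  -17.   10.  -80. -138.] dq 7 e 0.0 elb [0.01 0.   0.73] w [0.39 0.13 0.6 ] [ 0.45 -0.01  0.62] 8.6
5 [1.0, 0.4, -1.7] [0.45, 0.43, -0.42] | [-0.15 -0.09 -0.98] [  14.    4.  -11.    3.  -85. -136.] dq 7 e 0.0 elb [0.04 0.01 0.72] w [0.43 0.11 0.61] [ 0.47 -0.04  0.62] 8.6
6 [1.2, 0.5, -2.1] [0.57, 0.48, -0.51] | [-0.2   0.03 -0.98] [  10.    6.   -7.   -4.  -88. -135.] dq 7 e 0.0 elb [0.06 0.01 0.72] w [0.47 0.08 0.63] [ 0.49 -0.08  0.62] 8.6
7 [1.1, 1.7, -2.4] [0.69, 0.52, -0.59] | [-0.24  0.16 -0.9
[... 2500 characters left out ...]
3] | [ 0.86  0.37 -0.34] [ -36.    8.  -30.  -92.  -54. -140.] dq 8 e 0.0 elb [ 0.06 -0.05  0.72] w [ 0.33 -0.24  0.46] [ 0.25 -0.18  0.33] 8.9
22 [10.2, -1.2, -12.8] [2.32, -0.44, -1.91] | [ 0.92  0.26 -0.31] [ -39.   10.  -33. -101.  -52. -134.] dq 10 e 0.0 elb [ 0.08 -0.06  0.72] w [ 0.32 -0.25  0.43] [ 0.25 -0.16  0.31] 8.9
23 [11.7, -2.8, -13.9] [2.4, -0.59, -1.98] | [ 0.95  0.13 -0.28] [ -41.   13.  -37. -113.  -51. -126.] dq 11 e 0.0 elb [ 0.1  -0.08  0.71] w [ 0.3  -0.26  0.39] [ 0.26 -0.14  0.29] 8.9
24 [13.2, -4.5, -15.1] [2.47, -0.76, -2.04] | [ 0.97 -0.   -0.26] [ -43.   17.  -41. -125.  -53. -117.] dq 13 e 0.0 elb [ 0.12 -0.11  0.7 ] w [ 0.29 -0.26  0.35] [ 0.27 -0.12  0.28] 8.9
```

carry_out([
  [[0.2, 0.1, -0.4, 0.07, 0.1, -0.08], [0.4, 0.2, -0.7, 0.16, 0.2, -0.17], [0.6, 0.2, -1.0, 0.25, 0.28, -0.25], [0.8, 0.3, -1.4, 0.35, 0.36, -0.34], [1.0, 0.4, -1.7, 0.45, 0.43, -0.42], [1.2, 0.5, -2.1, 0.57, 0.48, -0.51], [1.1, 1.7, -2.4, 0.69, 0.52, -0.59], [0.9, 2.8, -2.8, 0.81, 0.55, -0.67], [0.7, 4.0, -3.1, 0.94, 0.57, -0.75], [0.6, 5.2, -3.4, 1.07, 0.57, -0.83], [0.4, 6.3, -3.8, 1.21, 0.55, -0.91], [0.2, 7.5, -4.1, 1.32, 0.51, -1.01], [0.9, 7.2, -4.8, 1.43, 0.46, -1.11], [1.6, 6.8, -5.4, 1.54, 0.4, -1.21], [2.2, 6.5, -6.1, 1.65, 0.33, -1.3], [2.9, 6.2, -6.8, 1.75, 0.25, -1.4], [3.6, 5.8, -7.4, 1.86, 0.16, -1.49], [4.2, 5.5, -8.1, 1.96, 0.07, -1.58]],
])

```text
time_s: 5.32
tcp_pos: [0.4619, -0.0202, 0.2721]
ee_rot: [[0.769, 0.62, 0.155], [-0.611, 0.643, 0.462], [0.187, -0.45, 0.873]]
wrist_force: [-0.6, -0.1, 0.3]
gripper_width: 0.005
```

```bash
cat > go.py <<'E'
# plan straight/geodesic from the current pose to target
import sys
from fk import *
from scipy.spatial.transform import Slerp
from station import sense
def plan(p1,R1,N):
    s=sense();q=np.array(s['joints']);c,R=chain(q,P);p0=np.array(s['tcp_pos']);R0=np.array(s['ee_rot'])
    print('t',s['time_s'],'q',q.round(1),'p',p0.round(4),'fk err',(c[-1]-p0).round(4),'F',np.round(s['wrist_force'],1))
    S=Slerp([0,1],Ro.from_matrix([R0,R1]))
    for k in range(1,N+1):
        p=p0+(p1-p0)*k/N;R=S(k/N).as_matrix();qn,e=ik(p,R,q);c,_=chain(qn,P)
        print(((p-p0)*100).round(1).tolist(),Ro.from_matrix(R@R0.T).as_rotvec().round(3).tolist(),R[:,1].round(2),qn.round(0),round(np.abs(qn-q).max()),round(e,3),c[2].round(2),c[3].round(2));q=qn
E
python3 -c "
from go import *
plan(np.array([.55,-.12,.2]),tgtR(0,15,1),8)"
```

```text
t 5.325 q [ -28.     3.3  -22.7  -70.9  -65.3 -149.9] p [ 0.4619 -0.0202  0.2721] fk err [-0.0001  0.0002 -0.0003] F [-0.6 -0.1  0.3]
[1.1, -1.2, -0.9] [0.034, -0.014, -0.109] [ 0.69  0.59 -0.42] [ -30.    4.  -25.  -75.  -62. -148.] 4 0.0 [ 0.35 -0.21  0.52] [ 0.27 -0.2   0.39]
[2.2, -2.5, -1.8] [0.067, -0.029, -0.218] [ 0.76  0.52 -0.39] [ -32.    5.  -26.  -80.  -59. -146.] 5 0.0 [ 0.35 -0.22  0.5 ] [ 0.26 -0.2   0.37]
[3.3, -3.7, -2.7] [0.101, -0.043, -0.327] [ 0.82  0.45 -0.36] [ -34.    6.  -28.  -86.  -56. -143.] 6 0.0 [ 0.34 -0.23  0.48] [ 0.26 -0.19  0.35]
[4.4, -5.0, -3.6] [0.135, -0.057, -0.437] [ 0.87  0.37 -0.34] [ -36.    8.  -30.  -92.  -54. -140.] 6 0.0 [ 0.33 -0.24  0.46] [ 0.25 -0.18  0.33]
[5.5, -6.2, -4.5] [0.169, -0.072, -0.546] [ 0.91  0.28 -0.31] [ -38.    9.  -33.  -99.  -52. -135.] 7 0.0 [ 0.32 -0.25  0.44] [ 0.25 -0.16  0.32]
[6.6, -7.5, -5.4] [0.202, -0.086, -0.655] [ 0.94  0.19 -0.29] [ -40.   11.  -35. -107.  -51. -130.] 8 0.0 [ 0.31 -0.26  0.41] [ 0.25 -0.15  0.3 ]
[7.7, -8.7, -6.3] [0.236, -0.1, -0.764] [ 0.96  0.1  -0.27] [ -41.   14.  -38. -116.  -52. -124.] 9 0.0 [ 0.3  -0.26  0.38] [ 0.26 -0.14  0.29]
[8.8, -10.0, -7.2] [0.27, -0.115, -0.873] [ 0.97  0.   -0.26] [ -43.   17.  -41. -125.  -53. -117.] 9 0.0 [ 0.29 -0.26  0.35] [ 0.27 -0.12  0.28]
```

carry_out([
  [[1.1, -1.2, -0.9, 0.034, -0.014, -0.109], [2.2, -2.5, -1.8, 0.067, -0.029, -0.218], [3.3, -3.7, -2.7, 0.101, -0.043, -0.327], [4.4, -5.0, -3.6, 0.135, -0.057, -0.437], [5.5, -6.2, -4.5, 0.169, -0.072, -0.546], [6.6, -7.5, -5.4, 0.202, -0.086, -0.655], [7.7, -8.7, -6.3, 0.236, -0.1, -0.764], [8.8, -10.0, -7.2, 0.27, -0.115, -0.873], [8.8, -10.0, -7.2, 0.27, -0.115, -0.873]],
])

```text
time_s: 6.45
tcp_pos: [0.5486, -0.1206, 0.1978]
ee_rot: [[0.005, 0.965, 0.262], [-1.0, 0.006, -0.002], [-0.003, -0.262, 0.965]]
wrist_force: [-0.4, -0.1, 0.1]
gripper_width: 0.003
```

```bash
python3 -c "
from go import *
plan(np.array([.55,-.12,.065]),tgtR(0,15,1),5)
from station import optics
import cv2
for n in('scene','top'):
    c=optics.capture(n);cv2.imwrite(f'pics/{n}2.png',cv2.resize(c['image'][:,:,::-1],(800,600),interpolation=cv2.INTER_CUBIC))
"
```

```text
t 6.45 q [ -42.7   16.9  -40.8 -124.6  -53.3 -117.3] p [ 0.5486 -0.1206  0.1978] fk err [-0.0001  0.0002 -0.0001] F [-0.4 -0.1  0.1]
[0.0, 0.0, -2.7] [-0.001, -0.001, -0.001] [ 0.97  0.   -0.26] [ -44.   22.  -43. -127.  -58. -111.] 7 0.0 [ 0.28 -0.27  0.3 ] [ 0.27 -0.12  0.25]
[0.1, 0.0, -5.3] [-0.001, -0.001, -0.002] [ 0.97  0.   -0.26] [ -45.   28.  -44. -130.  -63. -104.] 6 0.0 [ 0.28 -0.28  0.26] [ 0.27 -0.12  0.22]
[0.1, 0.0, -8.0] [-0.002, -0.002, -0.003] [ 0.97  0.   -0.26] [ -46.   34.  -46. -132.  -68.  -98.] 6 0.0 [ 0.27 -0.28  0.22] [ 0.27 -0.12  0.19]
[0.1, 0.0, -10.6] [-0.003, -0.002, -0.004] [ 0.97  0.   -0.26] [ -46.   40.  -46. -133.  -72.  -93.] 6 0.0 [ 0.27 -0.28  0.18] [ 0.27 -0.12  0.17]
[0.1, 0.1, -13.3] [-0.003, -0.003, -0.005] [ 0.97  0.   -0.26] [ -46.   45.  -47. -134.  -76.  -89.] 6 0.0 [ 0.27 -0.28  0.14] [ 0.27 -0.12  0.14]
```

View pics/scene2.png

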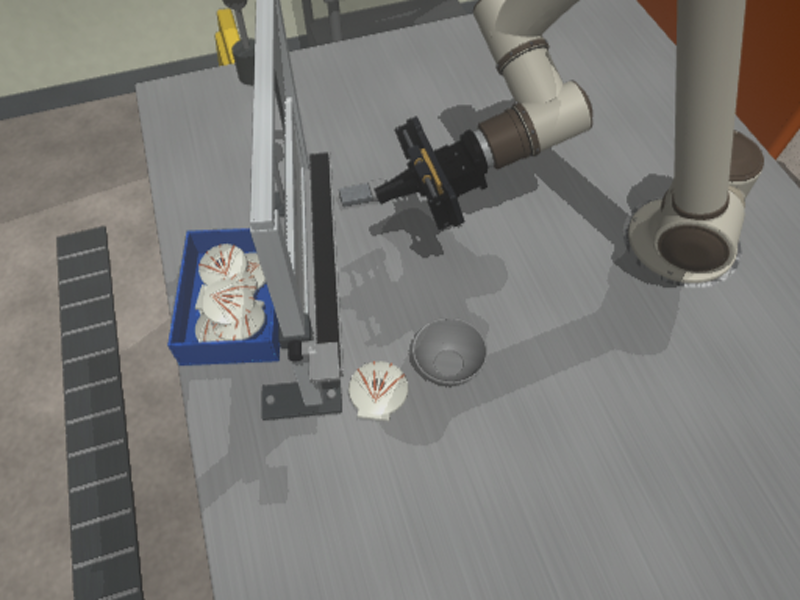

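View pics/top2.png

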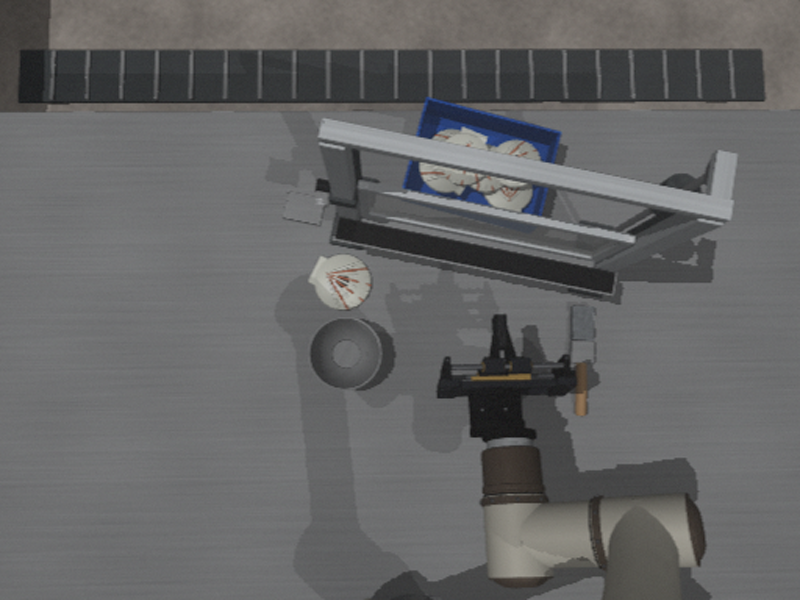

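The fingers now point forward and slightly down, about 80 mm in front of the lip (tips at (500,320) in the top view). The bowl at (347,353) and brush at (582,360) are clear. Next I descend and slide under the lip.

carry_out([
  [[0, 0, -2.7, 0, 0, 0], [0, 0, -5.4, 0, 0, 0], [0, 0, -8.1, 0, 0, 0], [0, 0, -10.8, 0, 0, 0], [0, 0, -13.0, 0, 0, 0], [0, 0, -13.4, 0, 0, 0], [1.5, 0, -13.4, 0, 0, 0], [3.0, 0, -13.4, 0, 0, 0], [4.5, 0, -13.4, 0, 0, 0], [6, 0, -13.4, 0, 0, 0], [6, 0, -13.4, 0, 0, 0]],
])

```text
time_s: 7.92
tcp_pos: [0.6089, -0.1188, 0.0655]
ee_rot: [[0.008, 0.966, 0.259], [-1.0, 0.008, 0.001], [-0.001, -0.259, 0.966]]
wrist_force: [-0.7, -0.6, 0.1]
gripper_width: 0.006
```

```bash
python3 -c "
from go import *
plan(np.array([.65,-.12,.066]),tgtR(0,15,1),2)
from station import optics
import cv2
for n,b in(('scene',(180,70,380,190)),('top',(220,140,420,290))):
    c=optics.capture(n);cv2.imwrite(f'pics/{n}3.png',cv2.resize(c['image'][b[1]:b[3],b[0]:b[2],::-1],None,fx=4,fy=4,interpolation=cv2.INTER_CUBIC))
"
```

```text
t 7.925 q [ -40.3   43.2  -40.4 -137.9  -70.2  -94.5] p [ 0.6089 -0.1188  0.0655] fk err [-0.0002  0.0003  0.    ] F [-0.7 -0.6  0.1]
[2.1, -0.1, 0.0] [-0.001, -0.0, -0.004] [ 0.97  0.   -0.26] [ -38.   43.  -38. -139.  -68.  -96.] 2 0.0 [ 0.35 -0.28  0.16] [ 0.35 -0.12  0.14]
[4.1, -0.1, 0.1] [-0.001, -0.0, -0.008] [ 0.97  0.   -0.26] [ -37.   43.  -36. -141.  -66.  -97.] 2 0.0 [ 0.37 -0.28  0.16] [ 0.37 -0.12  0.14]
```

View pics/scene3.png

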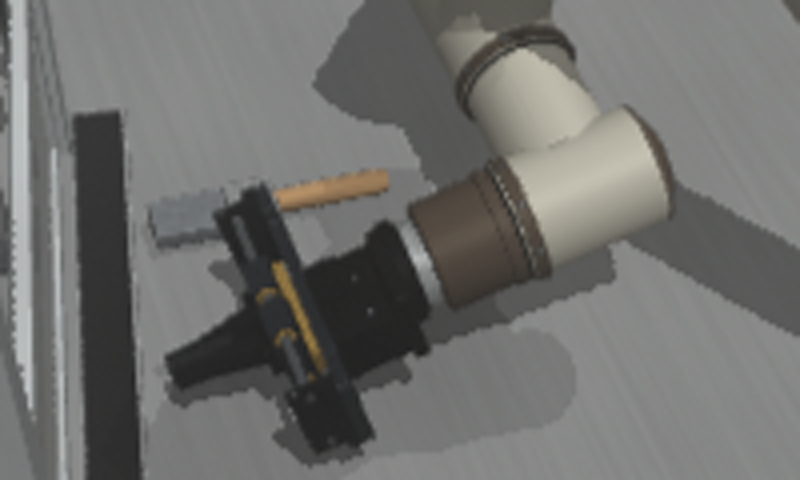

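View pics/top3.png

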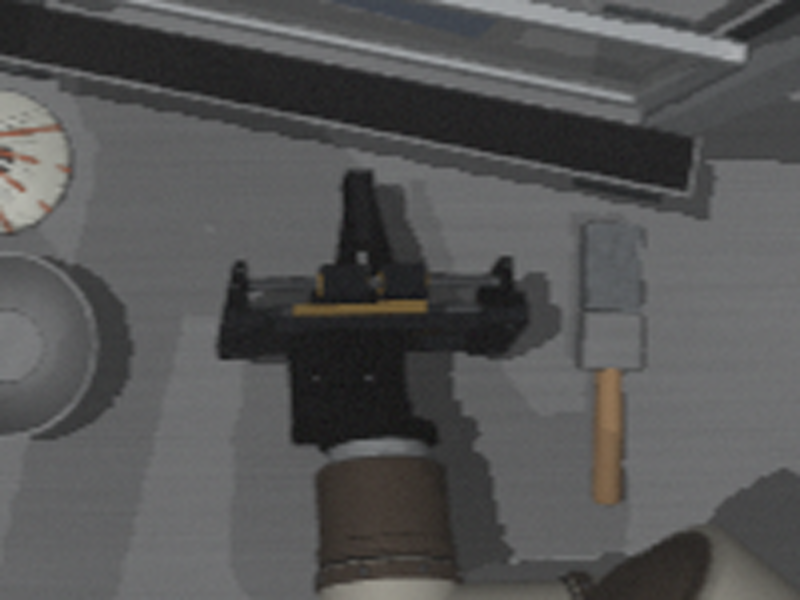

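carry_out([
  [[1.5, 0, 0, 0, 0, 0], [3.0, 0, 0, 0, 0, 0], [4.3, 0, 0, 0, 0, 0], [4.3, 0, 0.5, 0, 0, 0], [4.3, 0, 1.0, 0, 0, 0], [4.3, 0, 1.5, 0, 0, 0], [4.3, 0, 2.0, 0, 0, 0], [4.3, 0, 2.5, 0, 0, 0], [4.3, 0, 3.0, 0, 0, 0], [4.3, 0, 3.5, 0, 0, 0], [4.3, 0, 4.0, 0, 0, 0]],
])

```text
time_s: 9.4
tcp_pos: [0.6503, -0.1192, 0.1036]
ee_rot: [[0.006, 0.964, 0.265], [-1.0, 0.007, -0.002], [-0.004, -0.265, 0.964]]
wrist_force: [2.9, -0.3, -4.7]
gripper_width: 0.008
```

```bash
cat > look.py <<'E'
import sys,cv2
from station import optics
for n,b in(('scene',(150,70,350,290)),('top',(170,90,420,230))):
    k=3
    c=optics.capture(n);im=c['image'][:,:,::-1];cv2.imwrite(f'pics/{n}{sys.argv[1]}raw.png',im);cv2.imwrite(f'pics/{n}{sys.argv[1]}.png',cv2.resize(im[b[1]:b[3],b[0]:b[2]],None,fx=k if n=='top' else 2.7,fy=k if n=='top' else 2.7,interpolation=cv2.INTER_CUBIC))
E
python3 look.py 4
```

```text
(no output)
```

View pics/scene4.png

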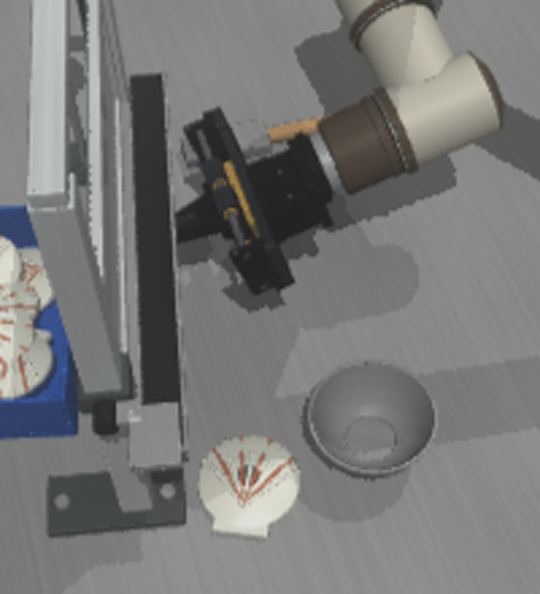

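View pics/top4.png

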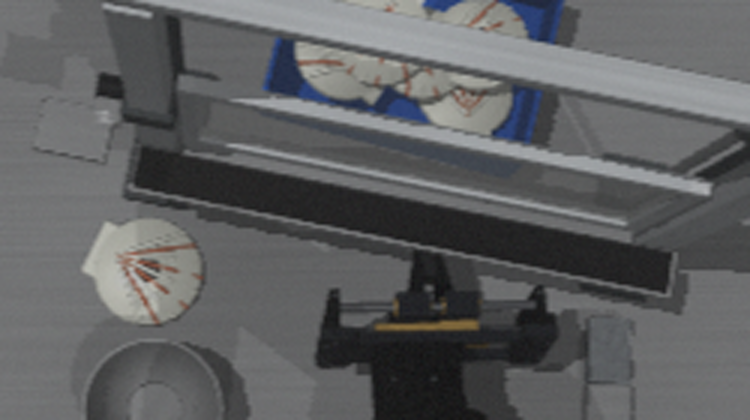

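The window is being pushed from beneath with about 5 N. The tips are under the lip and the shell, bowl and brush haven't moved. I'll raise it further.

carry_out([
  [[0, 0, 0.5, 0, 0, 0], [0, 0, 1, 0, 0, 0], [0, 0, 1.5, 0, 0, 0], [0, 0, 2, 0, 0, 0], [0, 0, 2.5, 0, 0, 0], [0, 0, 3, 0, 0, 0], [0, 0, 3.5, 0, 0, 0], [0, 0, 4, 0, 0, 0], [0, 0, 4.5, 0, 0, 0], [0, 0, 5, 0, 0, 0], [0, 0, 5.5, 0, 0, 0], [0, 0, 6, 0, 0, 0], [0, 0, 6.5, 0, 0, 0], [0, 0, 7, 0, 0, 0], [0, 0, 7.5, 0, 0, 0], [0, 0, 7.5, 0, 0, 0]],
])

```text
time_s: 11.5
tcp_pos: [0.6509, -0.119, 0.1808]
ee_rot: [[0.007, 0.966, 0.259], [-1.0, 0.008, -0.0], [-0.002, -0.259, 0.966]]
wrist_force: [-0.8, -0.6, -1.1]
gripper_width: 0.002
```

```bash
python3 look.py 5
python3 - <<'E'
import cv2
def crop(n,x0,y0,x1,y1,k,o):
    im=cv2.imread(f'pics/{n}raw.png')[y0:y1,x0:x1]
    im=cv2.resize(im,None,fx=k,fy=k,interpolation=cv2.INTER_CUBIC)
    for i in range(0,x1-x0,10):
        cv2.putText(im,str(x0+i),(i*k,10),0,.35,(0,255,255),1);cv2.line(im,(i*k,12),(i*k,16),(0,255,255),1)
    for i in range(0,y1-y0,10): cv2.putText(im,str(y0+i),(0,i*k+4),0,.35,(0,255,255),1)
    cv2.imwrite(o,im)
crop('scene5',170,190,260,265,8,'pics/d1.png');crop('top5',175,110,275,180,8,'pics/d2.png');crop('top5',330,130,430,205,8,'pics/d3.png')
E
```

```text
(no output)
```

View pics/scene5.png

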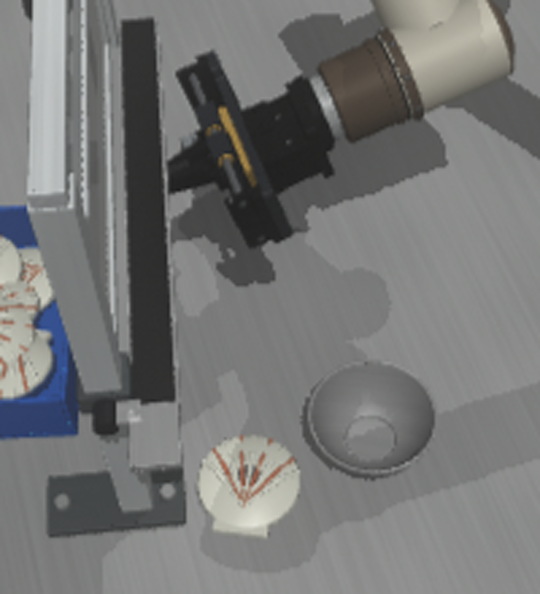

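View pics/d1.png

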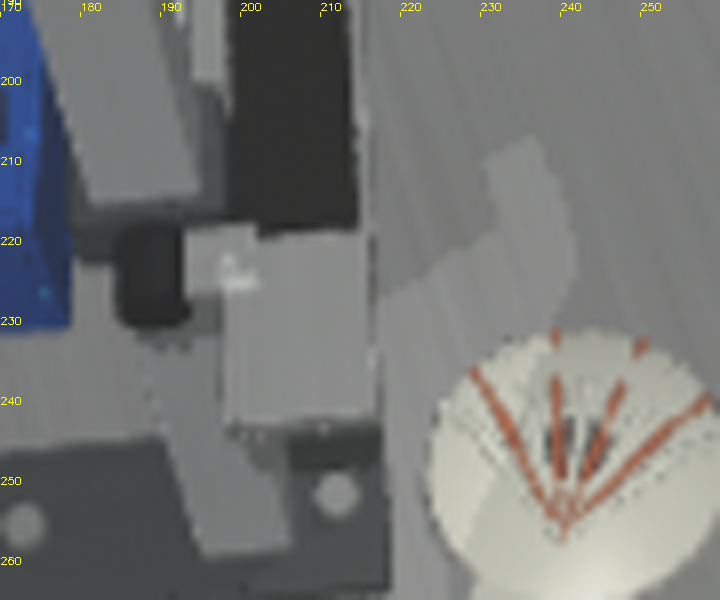

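View pics/d2.png

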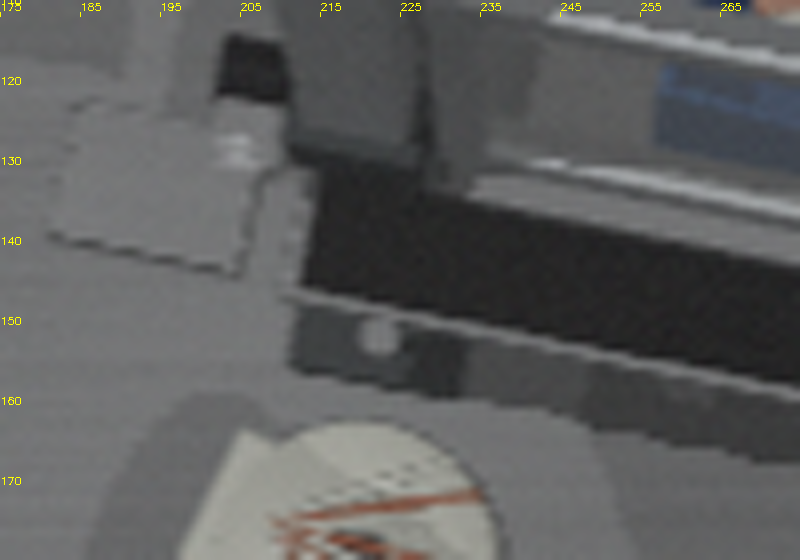

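View pics/d3.png

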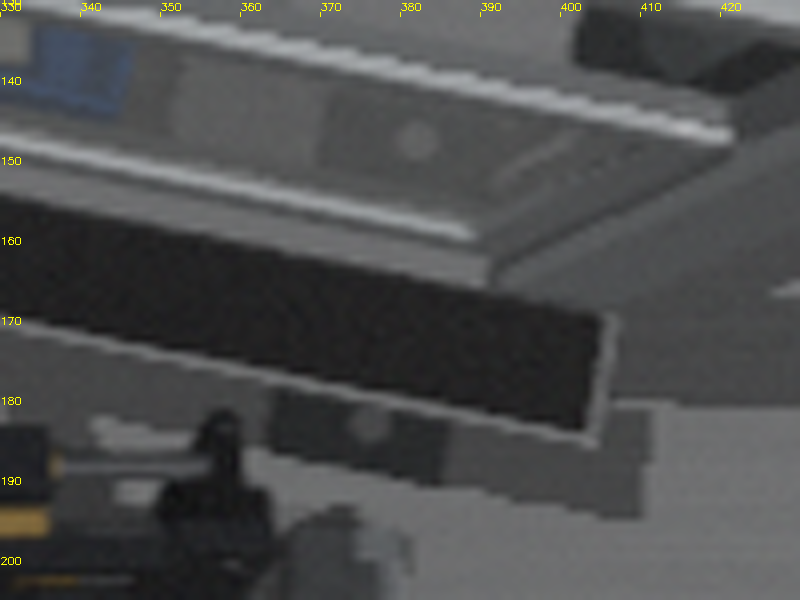

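```bash
cat > fit.py <<'E'
from h import *
def obs_base():
    return [('top',(213,152.7),(-.058,.230,0,.005)),('top',(392.5,188.5),(-.058,-.230,0,.005)),
('top',(214.5,151.8),(-.054,.225,0,.009)),('top',(392,187),(-.054,-.225,0,.009)),
('top',(204.5,143),(-.058,.240,'m',.009)),('top',(181.5,138.5),(-.058,.295,'m',.009)),
('scene',(217,241.5),(-.058,.295,'m',.009)),('scene',(198,242.5),(-.018,.295,'m',.009)),('scene',(215.7,218.7),(-.058,.240,'m',.009)),
('scene',(207,98.5),(-.054,-.225,0,.009)),('scene',(196.5,99),(-.020,-.225,0,.009)),
('top',(185,123),(-.018,.295,'m',.009))]
def run(extra,ns,fix0=False):
    obs=obs_base()+extra
    # params: x,y,yaw,markz,s..., plus per-camera pixel shift of top and scene (weak prior)
    def res(p):
        o=[]
        for n,uv,(x,y,k,dz) in obs:
            z=(p[3] if k=='m' else .1+p[4+k])+dz
            sh=p[-4:-2] if n=='top' else p[-2:]
            o+=list(proj(n,G(p,[x,y,z]))[0]+sh-uv)
        o+=list(p[-4:]/1.0)
        if fix0:o.append(p[4]*1e4)
        return np.array(o)
    s=least_squares(res,np.r_[.7,0,0,.2,[0]*ns,0,0,0,0])
    cov=np.linalg.inv(s.jac.T@s.jac)*.36
    print('fix0' if fix0 else 'free',s.x.round(4),'rms',np.sqrt(np.mean(s.fun**2)).round(2))
    print(' lip-mark mm',[(round((.1+s.x[4+k]-s.x[3])*1e3,1), round(1e3*np.sqrt(cov[4+k,4+k]+cov[3,3]-2*cov[3,4+k]),1)) for k in range(ns)])
    return s
E
python3 - <<'E'
from fit import *
ex=[('top',(210.5,146.8),(-.058,.230,1,.005)),('top',(403.5,185.3),(-.058,-.230,1,.005)),('top',(213,146.2),(-.054,.225,1,.009)),('top',(402,183.7),(-.054,-.225,1,.009))]
for f in(0,1): run(ex,2,f)
E
python3 - <<'E'
import cv2
im=cv2.imread('pics/scene5raw.png')[60:135,160:260]
im=cv2.resize(im,None,fx=8,fy=8,interpolation=cv2.INTER_CUBIC)
for i in range(0,100,10): cv2.putText(im,str(160+i),(i*8,10),0,.35,(0,255,255),1)
for i in range(0,75,10): cv2.putText(im,str(60+i),(0,i*8+4),0,.35,(0,255,255),1)
cv2.imwrite('pics/d4.png',im)
E
```

```text
free [ 0.7027 -0.1083 -0.2039  0.2132  0.0115  0.0833 -0.1283 -0.1236 -0.384
 -0.0306] rms 0.48
 lip-mark mm [(np.float64(-101.7), np.float64(2.2)), (np.float64(-30.0), np.float64(3.3))]
fix0 [ 0.703  -0.1095 -0.2042  0.2057  0.      0.0807 -0.4155 -0.4605 -0.4916
 -1.5091] rms 0.74
 lip-mark mm [(np.float64(-105.7), np.float64(2.1)), (np.float64(-25.1), np.float64(3.2))]
```

View pics/d4.png

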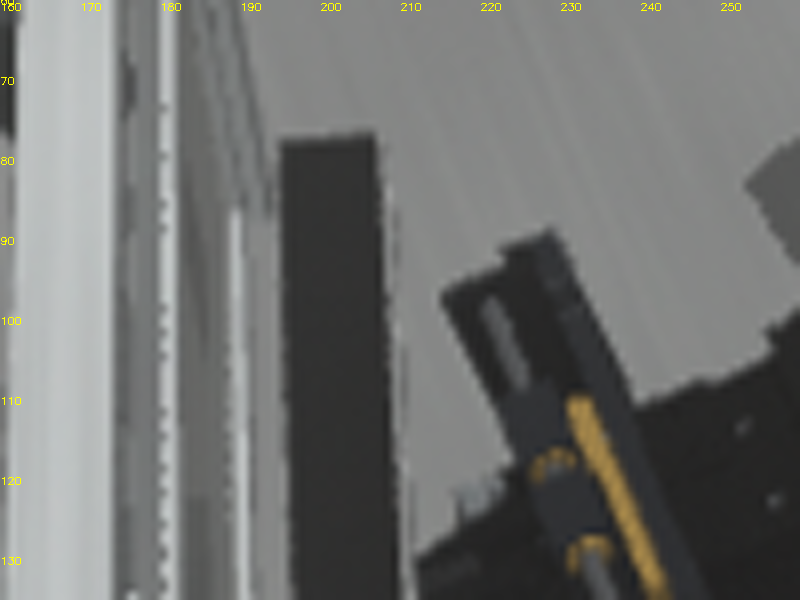

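Run:
```python
from fit import *
ex=[('top',(210.5,146.8),(-.058,.230,1,.005)),('top',(403.5,185.3),(-.058,-.230,1,.005)),('top',(213,146.2),(-.054,.225,1,.009)),('top',(402,183.7),(-.054,-.225,1,.009)),
('scene',(205.7,76.8),(-.054,-.225,1,.009)),('scene',(194,77.5),(-.020,-.225,1,.009))]
for f in(0,1):
    s=run(ex,2,f)
n=len(obs_base()+ex);print(s.fun[:2*n].reshape(-1,2).round(1).tolist())
```

```text
free [ 0.7024 -0.1084 -0.2053  0.211   0.0103  0.0889 -0.2833 -0.1552 -0.401
 -0.5596] rms 0.56
 lip-mark mm [(np.float64(-100.7), np.float64(2.2)), (np.float64(-22.1), np.float64(2.1))]
fix0 [ 0.7027 -0.1095 -0.2054  0.2048  0.      0.0845 -0.498  -0.4819 -0.4551
 -1.7551] rms 0.74
 lip-mark mm [(np.float64(-104.8), np.float64(2.1)), (np.float64(-20.3), np.float64(2.1))]
[[0.0, 1.0], [-1.1, 0.2], [0.7, 0.4], [-1.8, -0.4], [1.1, 1.0], [0.4, 0.8], [-0.3, -0.5], [-0.5, 0.4], [-0.4, -0.5], [1.7, 0.5], [0.7, 1.0], [0.5, -0.5], [0.1, 0.2], [0.1, -0.4], [-0.0, -0.8], [0.4, -1.0], [-0.1, 0.3], [-0.6, 0.6]]
```

carry_out([
  [[0, 0, 0.3, 0, 0, 0], [0, 0, 0.6, 0, 0, 0], [0, 0, 0.9, 0, 0, 0], [0, 0, 1.2, 0, 0, 0], [0, 0, 1.5, 0, 0, 0], [0, 0, 1.8, 0, 0, 0], [0, 0, 1.8, 0, 0, 0], [0, 0, 1.8, 0, 0, 0]],
])

```text
time_s: 12.6
tcp_pos: [0.6508, -0.1191, 0.1983]
ee_rot: [[0.007, 0.966, 0.26], [-1.0, 0.007, -0.001], [-0.003, -0.26, 0.966]]
wrist_force: [-0.6, 1.2, -1.8]
gripper_width: 0.001
```

```bash
cat > crops.py <<'E'
import cv2,sys
n=sys.argv[1]
def crop(v,x0,y0,x1,y1,k,o):
    im=cv2.imread(f'pics/{v}{n}raw.png')[y0:y1,x0:x1]
    im=cv2.resize(im,None,fx=k,fy=k,interpolation=cv2.INTER_CUBIC)
    for i in range(0,x1-x0,5):
        if i%10==0:cv2.putText(im,str(x0+i),(i*k,10),0,.35,(0,255,255),1)
        cv2.line(im,(i*k,12),(i*k,16),(0,255,255),1)
    for i in range(0,y1-y0,5):
        if i%10==0:cv2.putText(im,str(y0+i),(0,i*k+4),0,.35,(0,255,255),1)
        cv2.line(im,(22,i*k),(26,i*k),(0,255,255),1)
    cv2.imwrite(o,im)
crop('scene',180,195,240,250,12,f'pics/e1_{n}.png');crop('top',175,115,235,160,12,f'pics/e2_{n}.png');crop('top',375,155,425,195,12,f'pics/e3_{n}.png');crop('scene',180,60,230,100,12,f'pics/e4_{n}.png')
E
python3 look.py 6;python3 crops.py 6
```

```text
(no output)
```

View pics/e1_6.png

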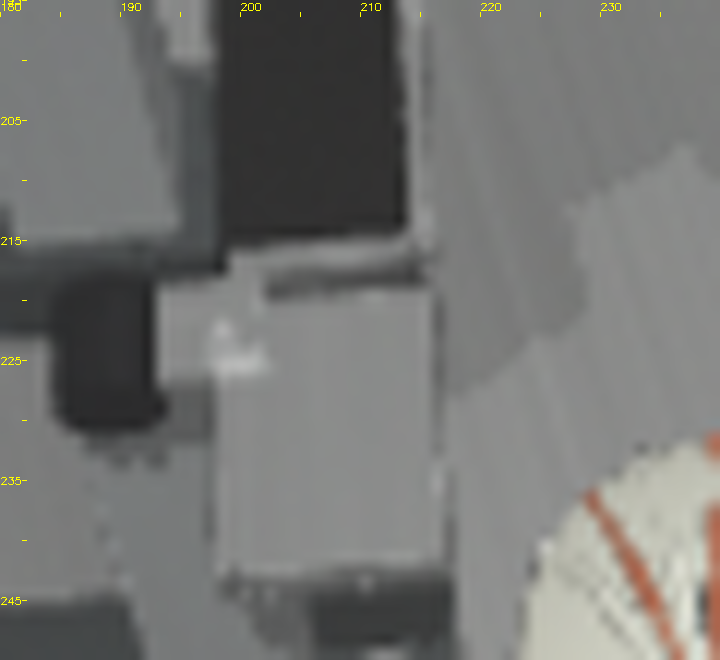

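View pics/e2_6.png

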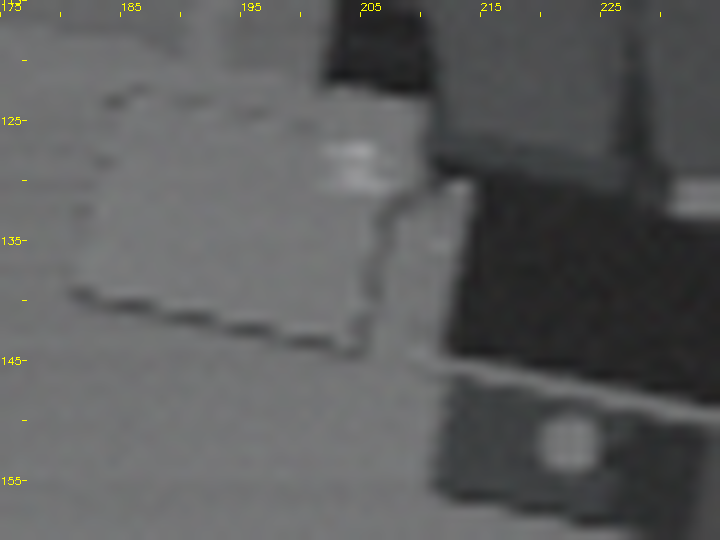

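View pics/e3_6.png

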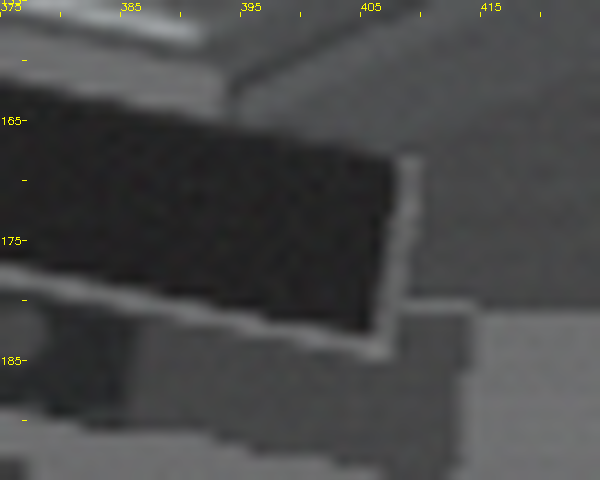

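View pics/e4_6.png

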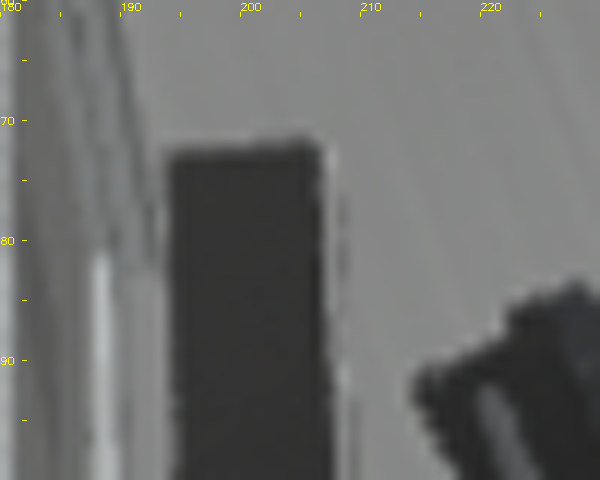

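```bash
cat > f2.py <<'E'
from fit import *
ex=[('top',(210.5,146.8),(-.058,.230,1,.005)),('top',(403.5,185.3),(-.058,-.230,1,.005)),('top',(213,146.2),(-.054,.225,1,.009)),('top',(402,183.7),(-.054,-.225,1,.009)),
('scene',(205.7,76.8),(-.054,-.225,1,.009)),('scene',(194,77.5),(-.020,-.225,1,.009)),
('top',(209.8,145.1),(-.058,.230,2,.005)),('top',(406.5,184.4),(-.058,-.230,2,.005)),('top',(211.8,144.5),(-.054,.225,2,.009)),('top',(405.2,182.7),(-.054,-.225,2,.009)),
('scene',(206.5,71.8),(-.054,-.225,2,.009)),('scene',(194,73),(-.020,-.225,2,.009)),('scene',(213.8,214.5),(-.054,.225,2,.009))]
if __name__=='__main__':
    for f in(0,1):s=run(ex,3,f)
    # local: scene only, pointer inner corner vs rubber end
    p=s.x
    for d in(-.02,-.01,-.005,0,.01):
        a=proj('scene',G(p,[-.054,.225,p[3]+d+.009]))[0];b=proj('scene',G(p,[-.058,.24,p[3]+.009]))[0]
        t=proj('top',G(p,[-.058,.23,p[3]+d+.005]))[0]-proj('top',G(p,[-.058,.24,p[3]+.009]))[0]
        print(d,'scene diff',(a-b).round(2),'top diff',t.round(2))
E
python3 f2.py
```

```text
free [ 0.702  -0.1079 -0.2067  0.2112  0.0105  0.0891  0.1058 -0.1116 -0.2067
 -0.2707 -0.7164] rms 0.58
 lip-mark mm [(np.float64(-100.7), np.float64(2.2)), (np.float64(-22.1), np.float64(2.1)), (np.float64(-5.5), np.float64(1.9))]
fix0 [ 0.7022 -0.1086 -0.2068  0.2058  0.      0.0852  0.1015 -0.1715 -0.5254
 -0.3677 -1.838 ] rms 0.73
 lip-mark mm [(np.float64(-105.8), np.float64(2.0)), (np.float64(-20.6), np.float64(2.1)), (np.float64(-4.3), np.float64(1.9))]
-0.02 scene diff [-1.34 -1.24] top diff [5.07 2.96]
-0.01 scene diff [-1.77 -3.5 ] top diff [4.76 2.1 ]
-0.005 scene diff [-1.98 -4.65] top diff [4.6  1.66]
0 scene diff [-2.2  -5.81] top diff [4.44 1.21]
0.01 scene diff [-2.64 -8.15] top diff [4.11 0.31]
```

carry_out([
  [[0, 0, 0.2, 0, 0, 0], [0, 0, 0.4, 0, 0, 0], [0, 0, 0.5, 0, 0, 0], [0, 0, 0.5, 0, 0, 0], [0, 0, 0.5, 0, 0, 0]],
])

```text
time_s: 13.32
tcp_pos: [0.6507, -0.1191, 0.2026]
ee_rot: [[0.007, 0.965, 0.261], [-1.0, 0.007, -0.001], [-0.003, -0.261, 0.965]]
wrist_force: [1.6, 1.5, -3.1]
gripper_width: 0.009
```

```bash
python3 look.py 7;python3 crops.py 7
```

```text
(no output)
```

View pics/e1_7.png

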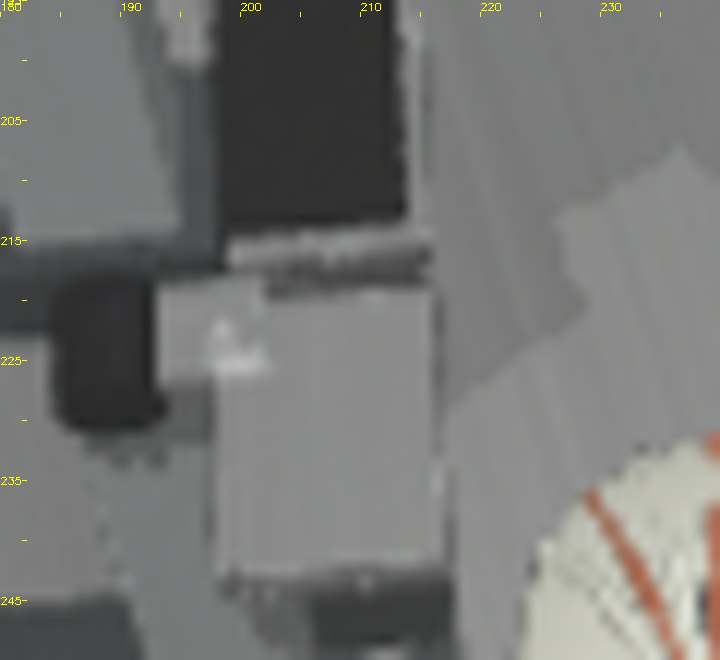

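View pics/e2_7.png

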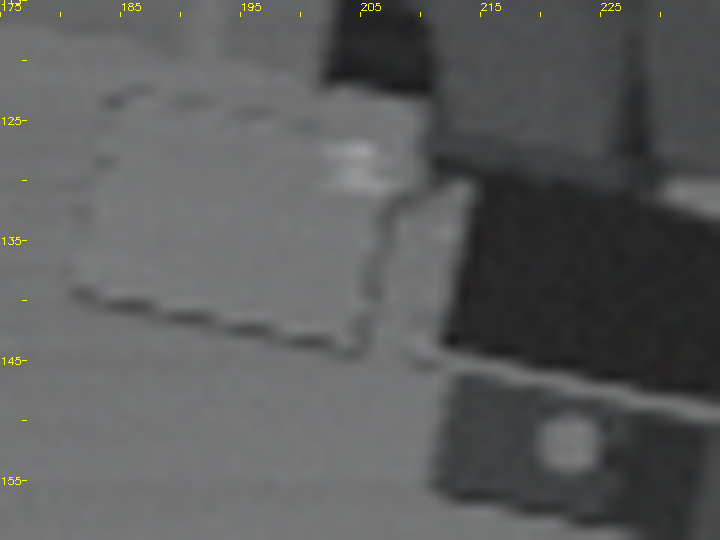

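View pics/e4_7.png

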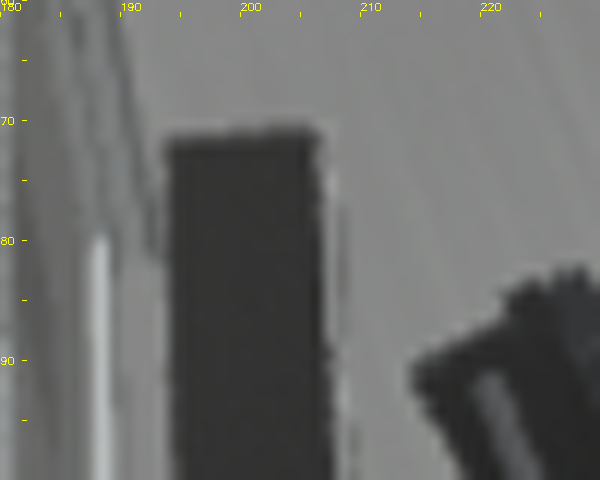

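View pics/e3_7.png

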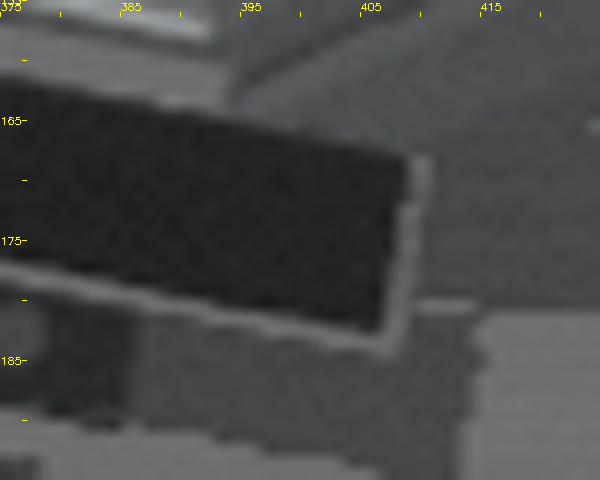

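The lip is now level with the pointer to within about 1 mm: the rubber end corner at (213.5,213.2) against the pointer corner at (216,218.8), as predicted for level. I'll lower the fingers clear and withdraw straight back.

carry_out([
  [[0, 0, -0.3, 0, 0, 0], [0, 0, -0.8, 0, 0, 0], [0, 0, -1.5, 0, 0, 0], [0, 0, -2.5, 0, 0, 0], [0, 0, -2.5, 0, 0, 0], [-2, 0, -2.5, 0, 0, 0], [-4, 0, -2.5, 0, 0, 0], [-6, 0, -2.5, 0, 0, 0], [-8, 0, -2.5, 0, 0, 0], [-10, 0, -2.5, 0, 0, 0], [-12, 0, -2.5, 0, 0, 0], [-12, 0, -2.5, 0, 0, 0], [-12, 0, -2.5, 0, 0, 0]],
])

```text
time_s: 15.05
tcp_pos: [0.5309, -0.1198, 0.1779]
ee_rot: [[0.006, 0.965, 0.261], [-1.0, 0.006, -0.001], [-0.003, -0.26, 0.965]]
wrist_force: [0.1, 0.1, -0.9]
gripper_width: 0.006
```

```bash
python3 look.py 8;python3 crops.py 8; python3 -c "
import cv2
a=cv2.imread('pics/scene8raw.png');cv2.imwrite('pics/s8.png',cv2.resize(a,(800,600)))"
```

```text
(no output)
```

View pics/e1_8.png

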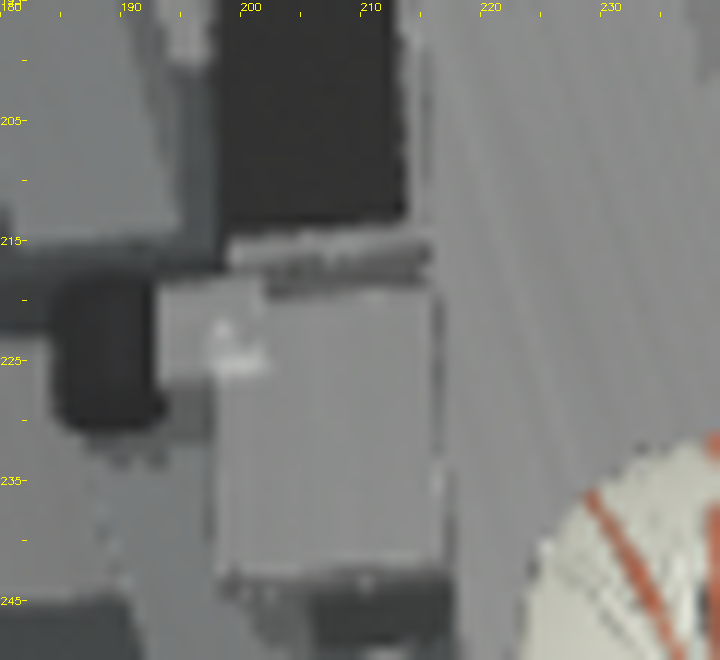

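View pics/e4_8.png

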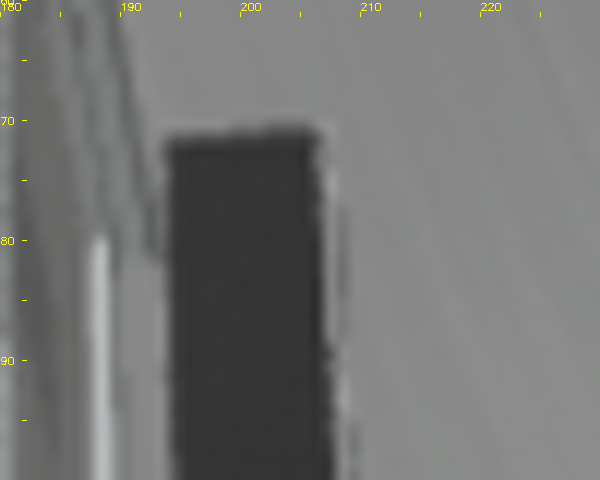

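View pics/e2_8.png

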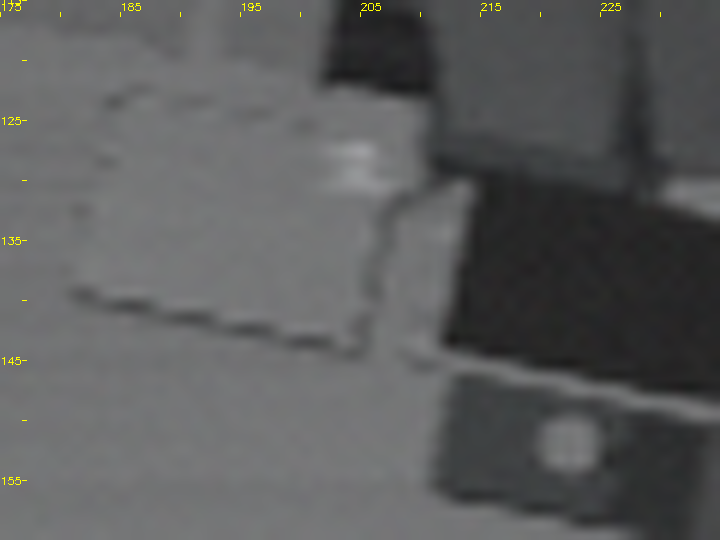

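View pics/s8.png

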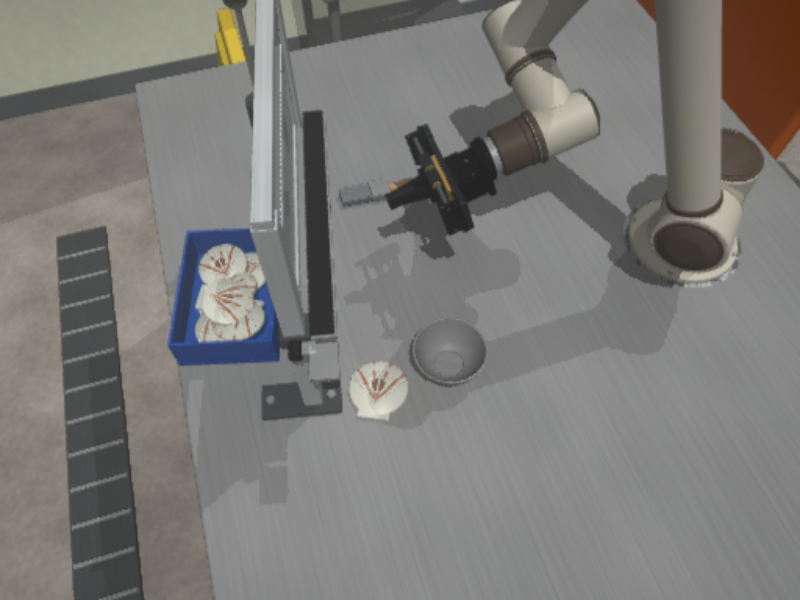

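The window held its height after release. The rubber corners have not moved, and the shell, bowl and brush are where they were. One last refit before I hand in.

Run:
```python
from f2 import *
ex2=ex+[('scene',(206,70.6),(-.054,-.225,3,.009)),('scene',(194,71.5),(-.020,-.225,3,.009)),('scene',(213.6,213.3),(-.054,.225,3,.009)),('top',(209.2,144.3),(-.058,.230,3,.005)),('top',(211.6,143.9),(-.054,.225,3,.009)),('top',(407.5,184),(-.058,-.230,3,.005)),('top',(406,182.4),(-.054,-.225,3,.009))]
for f in(0,1):run(ex2,4,f)
```

```text
free [ 0.7019 -0.1074 -0.2073  0.2116  0.0107  0.0894  0.1061  0.1113  0.0429
 -0.214  -0.1687 -0.8069] rms 0.57
 lip-mark mm [(np.float64(-100.8), np.float64(2.1)), (np.float64(-22.2), np.float64(2.0)), (np.float64(-5.5), np.float64(1.9)), (np.float64(-0.3), np.float64(1.9))]
fix0 [ 0.702  -0.1078 -0.2074  0.2068  0.      0.0858  0.1022  0.1075  0.0934
 -0.5293 -0.3002 -1.8797] rms 0.71
 lip-mark mm [(np.float64(-106.8), np.float64(1.9)), (np.float64(-21.0), np.float64(2.0)), (np.float64(-4.6), np.float64(1.9)), (np.float64(0.7), np.float64(1.9))]
```

```bash
python3 -c "
from station import ticket
print(ticket.finish_job())"
```

```text
the job is handed in; nothing more can be done
None
```

I pushed the window up with the closed fingertips from beneath the lip until it was level with the pointer plate. I then lowered the fingers, drew them straight back about 12 cm, and handed the job in at about 15 s.

- **Height:** the last camera fits put the lip's underside at −0.3 mm relative to the pointer, or +0.7 mm if the window is assumed fully closed at the start. Each is good to about ±2 mm, against the 10 mm allowed.
- **After release:** the pictures from before and after the fingers left show the window at the same height.
- **Forces:** at the checks during the lift, the upward push ran from about 1 to 5 N. Nothing pressed on the rubber top.
- **Nearby things:** the shell and bowl look unmoved in the last picture. The brush is partly hidden behind the gripper there, but the part that shows is in place.

**Disagreement:** the fits did not agree on the starting height. The free fit put the window about 11 mm above closed. The closed fit was somewhat worse (0.71 against 0.57 px rms), so the starting height is not certain. This moves the final height by only about 1 mm.

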